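# Clear the cutting board into the scrap drawer

### The arm

A 6-joint arm with a two-finger parallel gripper is mounted at the origin on the work surface. World frame = base frame: x ahead of the robot, y to its left, z up, the work surface at z = 0. Lengths are in mm, angles in rad, forces in N, time in s.
With the tool pointing down it reaches from about 350 to 975 mm from the base axis. Payload 7.1 kg.
Tool frame: the origin (TCP) lies between the finger pads; the fingertips stand 8 mm ahead of it and the grasp point (between the pads) lies 11 mm behind it; x points along the fingers, y is the direction in which the jaws open and shut, and the axes are right-handed (so a half turn about x gives the same grasp; the last joint's range is limited). The gripper opens to 88 mm and grips with 3 to 60 N. Pads are 20 mm wide; open, the fingers measure 115 mm over their backs; the gripper's body (75 mm by 178 mm) begins 61 mm behind the grasp point.
Start: joints at [-1.308, 0.423, 1.63, -0, 1.089, -0.019], TCP at [173.821, -600.326, 230.675] pointing down, gripper open.
Joint ranges: [-3, 3], [-0.9, 2.11], [0.09, 2.58], [-1.31, 4.45], [0.11, 2.69], [-2.54, 2.54]. Speed limits (rad/s): [2.39, 2.39, 3.01, 3.14, 3.14, 3.14].

### API

Orientations are given as a rotation vector (axis times angle).
In Python, from workcell import ctrl gives the robot as it stands.
- The arm moves only by the tool apply_moves, never from a script. Its argument "increments" is a list of rows, each an object with "gripper": the opening in per cent of the stroke, from 0 (shut) to 100 (fully open); "delta_pos": the shift along the tool's x, y, z in cm, a list of three; "dr": the turn, a rotation vector about the tool's x, y, z in rad, a list of three. In form: [{"gripper": gripper, "delta_pos": [dx, dy, dz], "dr": [ax, ay, az]}, ...]. A call has exactly 5 rows; each row shifts and turns the commanded pose from where the row before left it, along the tool's axes as they then stand; what a row does not reach is not made up. A row lasts 1/12 s, in which the tool goes at most 41.7 mm and 7.16 degrees, less where a joint would pass 70% of its speed; a pose out of reach is approached as far as the arm can. A call with a gripper value outside its range is refused whole. The fingers move at their own pace and stop on an object; the grip force is fixed at half the most. Time passes only in rows, so rows that do not move let the fingers close, or fill a call up. It gives the time, the measured TCP pose, the force and the opening at its end, in the units of the state.
- ctrl.get_obs(): the state, without advancing time (a new reading comes with each control period).
- ctrl.get_image(name): name is "scene" or "top"; returns a dict with "img" (480x640x3 uint8, red, green, blue), "range_z" (480x640 float32, mm along the optical axis (not along the pixel's ray), 0 where there is no reading), "mtx" (3x3 intrinsics, pixels), "rvec" (rotation vector, rad) and "tvec" (3), from world to camera coordinates, as OpenCV has them. Camera axes: x right, y down, z forward; pixel columns grow to the right and rows downward; lengths in mm; the calibration is good to about 2 mm. A picture is of the moment at which its call begins.
- ctrl.close_job(): hands the job in, once; it reports no verdict.
The state is a dict: "t": time; "qpos": joint angles; "qvel": joint speeds; "joint_torque": joint torques, N m; "ee_pos": TCP position; "orientation": TCP orientation; "ft_force": force on the tool from outside, world axes, zero at the start; "moment": the same for the moment, N m; "width": finger opening in mm.
Only numpy, scipy, OpenCV 4.12 (cv2) and the standard library are available. Lean on these libraries where they do the work, as an engineer would, in place of code of your own. Each camera call takes 0.05 s, during which the arm holds its last target. There are 200 camera calls.

### The job

Clear the leather worker's cutting board: pull the scrap drawer under it well out, put all three wood offcuts into the drawer, including the long one lying under the low work lamp, and then push the drawer fully shut with the offcuts inside. Do not knock against the lamp, and leave the jar, the mallet and the tool tin where they are.

Things in the scene. Friction and masses are not known exactly. Their poses are not given: they have to be found in the camera images.
- cabinet: low wooden cabinet, fixed; its top is the cutting board (green mat with pale lines). 340 mm deep (x), 380 mm wide (y), 135 mm high. Origin at the centre of its underside on the bench, z up; its front, with the drawer, faces the cabinet's -x. The top plate is 20 mm thick: what lies in the drawer must stay below 115 mm above the bench to pass under it
- drawer (a joint): how far the scrap drawer is pulled out along the cabinet's -x, in m: 0 shut, 0.2 at its stop; it slides with about 2 N of friction and stays where left; it may start a little ajar
- drawer_in (a point): centre of the drawer's inner floor, 20 mm above the bench, moves with the drawer; axes as the cabinet's. Inside 292 mm (x) by 324 mm (y); side and back walls 8 mm thick, up to 80 mm above the bench; front panel 16 mm thick, up to 112 mm, its inner face 146 mm towards -x from here (flush with the cabinet's front when shut). Only the part pulled out is open from above
- drawer_handle (a point): middle of the drawer's dark steel bow handle: a round bar 12 mm thick and 120 mm long parallel to the cabinet's y, 92 mm above the bench; it stands 45 mm off the front panel's outer face (39 mm free behind the bar), with a 12 mm leg at each end
- lamp: cream work lamp, fixed. Origin on the bench below the centre of its round bell shade, z up. The shade's rim is 116 mm across and 300 mm above the bench (165 mm above the board); shade and neck rise to 400 mm. The foot (120 mm across) and post stand 200 mm out along the lamp's +x; the arm, 14 mm thick, goes from the neck up to 467 mm high at 120 mm out and down to the post
- offcut_step: pale wood offcut with a stepped top, lying flat on the board: 95 mm long (x), 44 mm wide (y); 38 mm high from x = -47 to +8 mm, 20 mm high beyond. Origin at the centre of its underside, z up
- offcut_point: pale wood offcut with one pointed end, lying flat on the board: 90 mm long (x from -43 to the point at +47 mm), 40 mm wide (y), 36 mm high. Origin at the underside, on its centreline, z up
- offcut_long: plain pale wood batten end lying flat on the board under the lamp's shade, its -x end sticking out a little: 130 mm long (x), 42 mm wide (y), 38 mm high. Origin at the centre of its underside, z up
- jar: closed glass jar, 60 mm across, 85 mm high, standing at the back of the board; to be left alone. Origin at its underside
- mallet: wooden mallet lying on the bench: head 64 mm thick and 90 mm long along x, handle 24 mm thick reaching 212 mm along its -y; to be left alone. Origin under the head's middle
- tin: open steel tin of awls, 72 mm across, 100 mm high (140 mm with the tools in it), standing on the bench; to be left alone. Origin at its underside

How it is judged (in metres and radians):
On the way, in this order (a step that is already met when the one before it is completed fails the run):
1. the drawer is pulled out by more than 100 mm (value of joint drawer above 0.1 m), for 0.1 s.
2. all three offcuts lie in the drawer, let go (x of offcut_step in the frame of drawer_in between -0.15 and 0.15 m and y of offcut_step in the frame of drawer_in between -0.168 and 0.168 m and z of offcut_step in the frame of drawer_in between -0.012 and 0.085 m and x of offcut_point in the frame of drawer_in between -0.15 and 0.15 m and y of offcut_point in the frame of drawer_in between -0.168 and 0.168 m and z of offcut_point in the frame of drawer_in between -0.012 and 0.085 m and x of offcut_long in the frame of drawer_in between -0.15 and 0.15 m and y of offcut_long in the frame of drawer_in between -0.168 and 0.168 m and z of offcut_long in the frame of drawer_in between -0.012 and 0.085 m and contact force between each of offcut_step, offcut_point, offcut_long and the fingers below 0.2 N), for 0.2 s.
At the end, for the whole second after the job is handed in: All three offcuts are inside the drawer and at rest, and the drawer is shut to within 8 mm (x of offcut_step in the frame of drawer_in between -0.15 and 0.15 m and y of offcut_step in the frame of drawer_in between -0.168 and 0.168 m and z of offcut_step in the frame of drawer_in between -0.012 and 0.085 m and x of offcut_point in the frame of drawer_in between -0.15 and 0.15 m and y of offcut_point in the frame of drawer_in between -0.168 and 0.168 m and z of offcut_point in the frame of drawer_in between -0.012 and 0.085 m and x of offcut_long in the frame of drawer_in between -0.15 and 0.15 m and y of offcut_long in the frame of drawer_in between -0.168 and 0.168 m and z of offcut_long in the frame of drawer_in between -0.012 and 0.085 m and linear speed of each of offcut_step, offcut_point, offcut_long below 0.03 m/s and value of joint drawer below 0.008 m); the robot touches nothing.
It fails at once if the lamp is knocked (more than 10 N on it) (contact force between lamp and anything else above 10 N).
It fails at once if the jar is moved by more than 30 mm (distance of jar from where it was at the start of the episode above 0.03 m).
It fails at once if the mallet is moved by more than 30 mm (distance of mallet from where it was at the start of the episode above 0.03 m).
It fails at once if the tin is moved by more than 30 mm (distance of tin from where it was at the start of the episode above 0.03 m).
It also fails if it takes over 72 s, if anything falls off the work surface, if the arm or the gripper's body presses on something with over 40 N, if the wrist force passes 120 N, or if a joint passes its speed limit or range.

## Working session

There is one attempt and no reset: what is moved stays moved. The work goes in short steps, Python scripts to look and compute and a tool call to move; the robot and the scene stay as the last step left them, time stands still between calls to the robot, and variables do not carry over. Pictures are saved under pics/ and viewed, about 8 in all and at most 12, crops included, and the job is handed in when it is done.

Besides the shell and the picture viewer there is one more tool, called by a JSON object that holds its "name" and its "arguments", one argument or row to a line. apply_moves: Moves the arm, as the interface text tells. Its arguments: {"type":"object","properties":{"increments":{"type":"array","items":{"type":"object","properties":{"gripper":{"type":"number"},"delta_pos":{"type":"array","items":{"type":"number"}},"dr":{"type":"array","items":{"type":"number"}}}}}},"required":["increments"]}

```bash
ls; mkdir -p pics; cat > h.py <<'E'
import numpy as np,cv2
from workcell import ctrl
def grab(n):
    d=ctrl.get_image(n); d['R']=cv2.Rodrigues(np.array(d['rvec'],float))[0]; return d
def cloud(d):
    z=d['range_z'].astype(float); K=np.array(d['mtx']); v,u=np.mgrid[0:480,0:640]
    P=np.stack([(u-K[0,2])/K[0,0]*z,(v-K[1,2])/K[1,1]*z,z],-1)-np.array(d['tvec'],float).reshape(3)
    W=P@d['R']; W[z==0]=np.nan; return W
def save(d,f): cv2.imwrite('pics/'+f,cv2.cvtColor(d['img'],cv2.COLOR_RGB2BGR))
E
python3 - <<'E'
from h import *
for n in('scene','top'):
    d=grab(n); save(d,n+'0.png'); np.save(n+'0.npy',cloud(d)); print(n,-d['R'].T@np.array(d['tvec']).reshape(3))
o=ctrl.get_obs(); print(o)
E
```

```text
pics
scene [ 797.87121416  174.19450271 1079.60435635]
top [ 439.87692488  -41.05672139 1264.18672967]
{'t': 0.1, 'qpos': array([-1.30799554e+00,  4.23771201e-01,  1.63063035e+00,  1.79663735e-05,
        1.08861706e+00, -1.90172395e-02]), 'qvel': array([-0.00178497, -0.00299978, -0.00221355,  0.00038516,  0.00137961,
       -0.00065217]), 'joint_torque': array([-6.02657310e-04, -5.45617747e+01, -2.74326289e+01,  6.44889800e-02,
        1.88649469e-02, -3.74887270e-05]), 'ee_pos': array([ 173.70018126, -599.84552418,  229.96860677]), 'orientation': array([ 2.0708221 ,  0.29524109, -2.07115173]), 'ft_force': array([-0.10924903,  0.34147372, -0.2946369 ]), 'moment': array([-0.01121053, -0.03550315,  0.0002886 ]), 'width': 87.791106361395}
```

View pics/scene0.png

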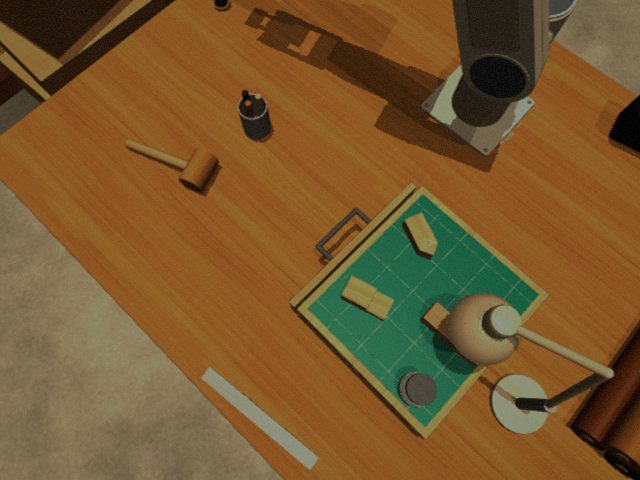

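View pics/top0.png

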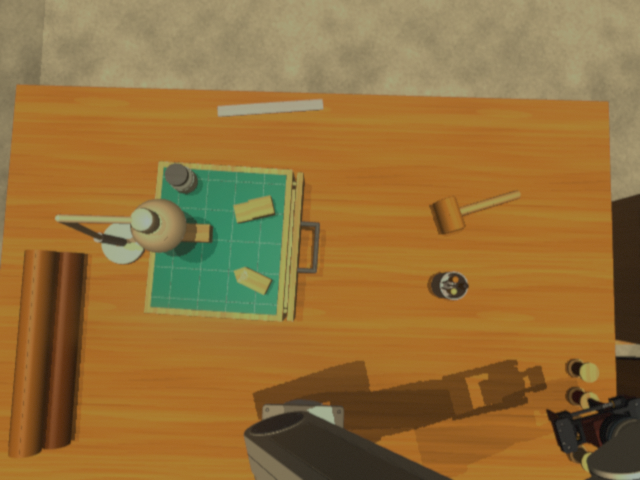

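```bash
python3 - <<'E'
from h import *
for n in('top','scene'):
    W=np.load(n+'0.npy'); x,y,z=W[...,0],W[...,1],W[...,2]
    print(n)
    reg=(x>300)&(x<900)&(y>-250)&(y<400)
    def rects(m,name,amin):
        c,l,s,ce=cv2.connectedComponentsWithStats(m.astype(np.uint8))
        for i in range(1,c):
            if s[i,4]>amin:
                mm=l==i; p=W[mm][:,:2].astype(np.float32); r=cv2.minAreaRect(p)
                print(name,s[i],np.round(r[0],1),np.round(r[1],1),round(r[2],1),'z',np.round(np.percentile(W[mm][:,2],[5,50,95]),1),'mean',p.mean(0).round(1))
    rects(reg&(z>126)&(z<143),'board',2000)
    rects(reg&(z>148)&(z<185),'objs',60)
    rects(reg&(z>80)&(z<118),'drawer/handle',40)
    rects((z>20)&(z<150)&(y<-250)&(x>250),'tools',100)
    rects(reg&(z>285)&(z<420),'lamp',200)
    rects(reg&(z>205)&(z<230),'jar',100)
E
```

```text
top
board [  144   162   149   160 16701] [534.  216.8] [341.4 380.8] 87.9 z [131.7 135.3 138.9] mean [520.  204.6]
objs [177 170  20  23 132] [668.2 289.8] [25.9 59.6] 58.1 z [149.7 168.5 183.1] mean [664.  285.5]
objs [233 196  42  27 739] [609.6 130.1] [44.9 95. ] 14.3 z [152.2 169.9 175.4] mean [608.9 128. ]
objs [181 224  31  19 492] [547.3 266.9] [70.5 42.2] 89.3 z [156.2 172.2 175.8] mean [546.  259.9]
objs [234 267  38  28 592] [439.4 128.2] [88.4 39.8] 65.8 z [165.5 170.7 174. ] mean [437.6 123.5]
drawer/handle [ 285  173   35  149 1411] [525.2   7.8] [ 75.7 378. ] 88.3 z [ 92.7 110.1 114.5] mean [523.4  17.2]
tools [ 433  191   88   44 1310] [ 656.8 -467. ] [ 90.2 243.2] 19.1 z [22.9 47.9 64.2] mean [ 640.  -420.9]
tools [432 272  37  28 670] [ 436.7 -377. ] [71.4 70.7] 69.3 z [ 26.8  86.2 139.9] mean [ 436.7 -374.5]
lamp [ 108  199   78   54 2536] [546.4 304.6] [110.  110.4] 38.2 z [308.5 344.8 402.9] mean [542.3 294.5]
jar [165 164  24  23 434] [676.9 304.2] [51.9 51.2] 88.5 z [212.8 219.3 222.5] mean [676.4 303.3]
scene
board [  297   186   251   253 24229] [536.1 217.2]
[... 522 characters left out ...]
7.6 378.3] 87.8 z [ 88.9 108.8 113. ] mean [536.9  20.9]
drawer/handle [297 311 126 128 259] [726. 210.] [339.3   0.8] 87.9 z [ 82.7  99.7 115.8] mean [726.1 214.7]
tools [   0    0   76   35 1457] [  620.1 -1052.2] [104.  204.1] 52.3 z [ 23.5  59.1 116.7] mean [  617.1 -1031.5]
tools [ 237   90   33   47 1085] [ 440.5 -375.8] [72.  71.9] 14.3 z [ 27.   79.8 137. ] mean [ 445.2 -369.6]
tools [ 124  140   94   52 1580] [ 661.5 -464.7] [ 90.5 242.5] 19.8 z [23.4 46.4 62.9] mean [ 645.1 -411.5]
lamp [ 448  293  100   72 4423] [552.3 305.5] [113.5 107. ] 43.2 z [308.1 344.4 403.9] mean [563.8 303.8]
jar [405 373  32  33 806] [680.3 305.8] [52.1 52.3] 60.9 z [215.4 218.7 221.1] mean [681.1 305.5]
```

```bash
cat >> h.py <<'E'
from scipy.spatial.transform import Rotation as Ro
import json
def tool(axis,jaw):
    x=np.array(axis,float); x/=np.linalg.norm(x); y=np.array(jaw,float); y-=x*(x@y); y/=np.linalg.norm(y)
    return Ro.from_matrix(np.stack([x,y,np.cross(x,y)],1))
def yaw(deg):  # tool down, jaw along this world direction
    a=np.radians(deg); return tool([0,0,-1],[np.cos(a),np.sin(a),0])
def path(wps,p=None,R=None,step=38,rot=6.5):
    """wps: (pos mm, Rotation, gripper pct, dwell rows, [step]); print rows"""
    if p is None:
        o=ctrl.get_obs(); p=np.array(o['ee_pos']); R=Ro.from_rotvec(o['orientation'])
    rows=[]
    for w in wps:
        q,T,g,dw=w[:4]; st=w[4] if len(w)>4 else step
        q=np.array(q,float)
        if T is None: T=R
        d=(R.inv()*T).as_rotvec()
        n=int(max(1,np.ceil(np.linalg.norm(q-p)/st),np.ceil(np.degrees(np.linalg.norm(d))/rot)))
        dr=np.round(d/n,3); p0=p.copy()
        for i in range(n):
            dp=np.round(R.inv().apply(p0+(q-p0)*(i+1)/n-p)/10,2)
            rows.append(dict(gripper=g,delta_pos=list(map(float,dp+0.)),dr=list(map(float,dr+0.))))
            p=p+R.apply(dp*10); R=R*Ro.from_rotvec(dr)
        rows+= [dict(gripper=g,delta_pos=[0,0,0],dr=[0,0,0])]*dw
    while len(rows)%5: rows.append(dict(gripper=rows[-1]['gripper'],delta_pos=[0,0,0],dr=[0,0,0]))
    for i in range(0,len(rows),5): print(json.dumps(rows[i:i+5]))
    print('end',p.round(1),'rows',len(rows)); return p,R
E
python3 - <<'E'
from h import *
for n in('top','scene'):
    W=np.load(n+'0.npy'); x,y,z=W[...,0],W[...,1],W[...,2]
    m=(x>440)&(x<620)&(y<0)&(y>-60)&(z>75)&(z<110)
    p=W[m]; 
    a=np.round(y[m]/4)*4
    print(n,[(int(k),int((a==k).sum()),round(float(p[a==k][:,0].mean())),round(float(p[a==k][:,2].mean()))) for k in np.unique(a)])
    b=p[p[:,1]<p[:,1].min()+16]; print('bar x',b[:,0].min(),b[:,0].max(),np.polyfit(b[:,0],b[:,1],1),'y at',b[:,1].mean(),'z',np.percentile(b[:,2],90))
    # step high/low
    m=(x>570)&(x<660)&(y>75)&(y<185)
    for lo,hi in((150,160),(168,180)): print('step',lo,W[m&(z>lo)&(z<hi)].mean(0).round(1),(m&(z>lo)&(z<hi)).sum())
    m=(z>105)&(z<118)&(y<60)&(y>-20); print('panel y',np.percentile(y[m],[2,50,98]).round(1))
o=ctrl.get_obs(); R=Ro.from_rotvec(o['orientation']); print(R.as_matrix().round(3))
E
```

```text
top [(-32, 9, 576, 94), (-28, 66, 533, 96), (-24, 77, 524, 97), (-20, 71, 516, 97), (-16, 23, 525, 95), (-12, 18, 525, 96), (-8, 13, 521, 97), (-4, 15, 545, 97), (0, 5, 488, 99)]
bar x 459.28174431538815 588.0401324321018 [-0.02798743 -8.86836958] y at -23.574983767160813 z 99.7198395826705
step 150 [601.8 153.4 154.8] 292
step 168 [614.5 110.9 172.5] 413
panel y [17.1 29.2 42.1]
scene [(-32, 3, 575, 91), (-28, 56, 548, 95), (-24, 93, 532, 96), (-20, 115, 532, 95), (-16, 57, 510, 94), (-12, 20, 522, 95), (-8, 19, 533, 96), (-4, 19, 526, 95), (0, 12, 538, 95)]
bar x 461.6927358386466 593.5160618287407 [-0.02854067 -6.89679345] y at -22.06246860274607 z 97.9218414144036
step 150 [607.2 155.9 153.8] 475
step 168 [617.5 112.1 171.7] 641
panel y [-0.6 30.  47.5]
[[-0.     0.278 -0.961]
 [ 0.001 -0.961 -0.278]
 [-1.    -0.001 -0.   ]]
```

```bash
python3 - <<'E'
from h import *
path([([526,-23.5,200],yaw(-92.1),50,1)])
E
```

```text
[{"gripper": 50, "delta_pos": [0.17, -2.53, -2.77], "dr": [0.018, 0.0, 0.0]}, {"gripper": 50, "delta_pos": [0.17, -2.58, -2.72], "dr": [0.018, 0.0, 0.0]}, {"gripper": 50, "delta_pos": [0.17, -2.63, -2.68], "dr": [0.018, 0.0, 0.0]}, {"gripper": 50, "delta_pos": [0.17, -2.68, -2.63], "dr": [0.018, 0.0, 0.0]}, {"gripper": 50, "delta_pos": [0.17, -2.72, -2.58], "dr": [0.018, 0.0, 0.0]}]
[{"gripper": 50, "delta_pos": [0.17, -2.77, -2.54], "dr": [0.018, 0.0, 0.0]}, {"gripper": 50, "delta_pos": [0.17, -2.82, -2.48], "dr": [0.018, 0.0, 0.0]}, {"gripper": 50, "delta_pos": [0.17, -2.86, -2.43], "dr": [0.018, 0.0, 0.0]}, {"gripper": 50, "delta_pos": [0.17, -2.9, -2.38], "dr": [0.018, 0.0, 0.0]}, {"gripper": 50, "delta_pos": [0.17, -2.94, -2.32], "dr": [0.018, 0.0, 0.0]}]
[{"gripper": 50, "delta_pos": [0.17, -2.99, -2.27], "dr": [0.018, 0.0, 0.0]}, {"gripper": 50, "delta_pos": [0.17, -3.03, -2.22], "dr": [0.018, 0.0, 0.0]}, {"gripper": 50, "delta_pos": [0.17, -3.06, -2.17], "dr": [0.018, 0.0, 0.0]}, {"gripper": 50, "delta_pos": [0.17, -3.11, -2.1], "dr": [0.018, 0.0, 0.0]}, {"gripper": 50, "delta_pos": [0.17, -3.14, -2.06], "dr": [0.018, 0.0, 0.0]}]
[{"gripper": 50, "delta_pos": [0.17, -3.18, -1.99], "dr": [0.018, 0.0, 0.0]}, {"gripper": 50, "delta_pos": [0.17, -3.21, -1.94], "dr": [0.018, 0.0, 0.0]}, {"gripper": 50, "delta_pos": [0.17, -3.25, -1.88], "dr": [0.018, 0.0, 0.0]}, {"gripper": 50, "delta_pos": [0, 0, 0], "dr": [0, 0, 0]}, {"gripper": 50, "delta_pos": [0, 0, 0], "dr": [0, 0, 0]}]
end [526.  -23.5 200. ] rows 20
```

{"name": "apply_moves", "arguments": {
  "increments": [
    {"gripper": 50, "delta_pos": [0.2, -2.6, -2.7], "dr": [0.018, 0, 0]},
    {"gripper": 50, "delta_pos": [0.2, -2.6, -2.7], "dr": [0.018, 0, 0]},
    {"gripper": 50, "delta_pos": [0.2, -2.6, -2.7], "dr": [0.018, 0, 0]},
    {"gripper": 50, "delta_pos": [0.2, -2.6, -2.7], "dr": [0.018, 0, 0]},
    {"gripper": 50, "delta_pos": [0.2, -2.6, -2.7], "dr": [0.018, 0, 0]}
  ]
}}

```text
t: 0.52
ee_pos: [273.4, -439.6, 220.3]
orientation: [2.122, 0.203, -2.122]
ft_force: [1.4, -0.8, -0.2]
width: 57.6
```

{"name": "apply_moves", "arguments": {
  "increments": [
    {"gripper": 50, "delta_pos": [0.2, -2.85, -2.45], "dr": [0.018, 0, 0]},
    {"gripper": 50, "delta_pos": [0.2, -2.85, -2.45], "dr": [0.018, 0, 0]},
    {"gripper": 50, "delta_pos": [0.2, -2.85, -2.45], "dr": [0.018, 0, 0]},
    {"gripper": 50, "delta_pos": [0.2, -2.85, -2.45], "dr": [0.018, 0, 0]},
    {"gripper": 50, "delta_pos": [0.2, -2.85, -2.45], "dr": [0.018, 0, 0]}
  ]
}}

```text
t: 0.93
ee_pos: [372.3, -279.9, 210.5]
orientation: [2.17, 0.11, -2.17]
ft_force: [0.9, -1.1, 0.5]
width: 43.9
```

{"name": "apply_moves", "arguments": {
  "increments": [
    {"gripper": 50, "delta_pos": [0.2, -3.05, -2.2], "dr": [0.018, 0, 0]},
    {"gripper": 50, "delta_pos": [0.2, -3.05, -2.2], "dr": [0.018, 0, 0]},
    {"gripper": 50, "delta_pos": [0.2, -3.05, -2.2], "dr": [0.018, 0, 0]},
    {"gripper": 50, "delta_pos": [0.2, -3.05, -2.2], "dr": [0.018, 0, 0]},
    {"gripper": 50, "delta_pos": [0.2, -3.05, -2.2], "dr": [0.018, 0, 0]}
  ]
}}

```text
t: 1.35
ee_pos: [472.0, -120.4, 200.5]
orientation: [2.216, 0.012, -2.216]
ft_force: [0.6, -0.2, -1.1]
width: 44.2
```

{"name": "apply_moves", "arguments": {
  "increments": [
    {"gripper": 50, "delta_pos": [0.2, -3.2, -1.95], "dr": [0.018, 0, 0]},
    {"gripper": 50, "delta_pos": [0.2, -3.2, -1.95], "dr": [0.018, 0, 0]},
    {"gripper": 50, "delta_pos": [0.2, -3.2, -1.95], "dr": [0.018, 0, 0]},
    {"gripper": 50, "delta_pos": [0, 0, 0], "dr": [0, 0, 0]},
    {"gripper": 50, "delta_pos": [0, 0, 0], "dr": [0, 0, 0]}
  ]
}}

```text
t: 1.77
ee_pos: [531.1, -25.1, 194.1]
orientation: [-2.201, 0.043, 2.203]
ft_force: [0.9, -0.7, -0.2]
width: 44.2
```

```bash
python3 - <<'E'
from h import *
print(ctrl.get_obs()['ee_pos'])
path([([526,-23.5,83],yaw(-92.1),50,1),([526,-23.5,83],None,0,5)])
E
```

```text
[531.07873207 -25.13586197 194.13512808]
[{"gripper": 50, "delta_pos": [3.7, -0.05, 0.17], "dr": [-0.001, 0.0, 0.0]}, {"gripper": 50, "delta_pos": [3.71, -0.05, 0.17], "dr": [-0.001, 0.0, 0.0]}, {"gripper": 50, "delta_pos": [3.7, -0.04, 0.16], "dr": [-0.001, 0.0, 0.0]}, {"gripper": 50, "delta_pos": [0, 0, 0], "dr": [0, 0, 0]}, {"gripper": 0, "delta_pos": [0.0, 0.0, 0.0], "dr": [0.0, 0.0, 0.0]}]
[{"gripper": 0, "delta_pos": [0, 0, 0], "dr": [0, 0, 0]}, {"gripper": 0, "delta_pos": [0, 0, 0], "dr": [0, 0, 0]}, {"gripper": 0, "delta_pos": [0, 0, 0], "dr": [0, 0, 0]}, {"gripper": 0, "delta_pos": [0, 0, 0], "dr": [0, 0, 0]}, {"gripper": 0, "delta_pos": [0, 0, 0], "dr": [0, 0, 0]}]
end [526.  -23.6  83. ] rows 10
```

{"name": "apply_moves", "arguments": {
  "increments": [
    {"gripper": 50, "delta_pos": [3.7, -0.05, 0.15], "dr": [0, 0, 0]},
    {"gripper": 50, "delta_pos": [3.7, -0.05, 0.15], "dr": [0, 0, 0]},
    {"gripper": 50, "delta_pos": [3.7, -0.05, 0.15], "dr": [0, 0, 0]},
    {"gripper": 50, "delta_pos": [0, 0, 0], "dr": [0, 0, 0]},
    {"gripper": 0, "delta_pos": [0, 0, 0], "dr": [0, 0, 0]}
  ]
}}

```text
t: 2.18
ee_pos: [524.2, -25.9, 82.5]
orientation: [-2.194, 0.047, 2.205]
ft_force: [0.3, -0.4, 0.5]
width: 40.1
```

{"name": "apply_moves", "arguments": {
  "increments": [
    {"gripper": 0, "delta_pos": [0, 0, 0], "dr": [0, 0, 0]},
    {"gripper": 0, "delta_pos": [0, 0, 0], "dr": [0, 0, 0]},
    {"gripper": 0, "delta_pos": [0, 0, 0], "dr": [0, 0, 0]},
    {"gripper": 0, "delta_pos": [0, 0, 0], "dr": [0, 0, 0]},
    {"gripper": 0, "delta_pos": [0, 0, 0], "dr": [0, 0, 0]}
  ]
}}

```text
t: 2.6
ee_pos: [527.5, -25.1, 85.4]
orientation: [-2.204, 0.047, 2.197]
ft_force: [-1.2, 0.3, 8.2]
width: 11.1
```

{"name": "apply_moves", "arguments": {
  "increments": [
    {"gripper": 0, "delta_pos": [0, 1.5, 0], "dr": [0, 0, 0]},
    {"gripper": 0, "delta_pos": [0, 2.5, 0], "dr": [0, 0, 0]},
    {"gripper": 0, "delta_pos": [0, 2.5, 0], "dr": [0, 0, 0]},
    {"gripper": 0, "delta_pos": [0, 2.5, 0], "dr": [0, 0, 0]},
    {"gripper": 0, "delta_pos": [0, 2.5, 0], "dr": [0, 0, 0]}
  ]
}}

```text
t: 3.02
ee_pos: [523.3, -140.8, 85.4]
orientation: [-2.205, 0.046, 2.196]
ft_force: [4.7, 3.5, 4.7]
width: 11.4
```

{"name": "apply_moves", "arguments": {
  "increments": [
    {"gripper": 0, "delta_pos": [0, 2.5, 0], "dr": [0, 0, 0]},
    {"gripper": 0, "delta_pos": [0, 2.5, 0], "dr": [0, 0, 0]},
    {"gripper": 0, "delta_pos": [0, 1.5, 0], "dr": [0, 0, 0]},
    {"gripper": 0, "delta_pos": [0, 0.5, 0], "dr": [0, 0, 0]},
    {"gripper": 0, "delta_pos": [0, 0, 0], "dr": [0, 0, 0]}
  ]
}}

```text
t: 3.43
ee_pos: [520.6, -212.0, 85.4]
orientation: [-2.206, 0.051, 2.195]
ft_force: [3.2, -2.2, 6.9]
width: 11.2
```

{"name": "apply_moves", "arguments": {
  "increments": [
    {"gripper": 50, "delta_pos": [0, 0, 0], "dr": [0, 0, 0]},
    {"gripper": 50, "delta_pos": [0, 0, 0], "dr": [0, 0, 0]},
    {"gripper": 50, "delta_pos": [0, 0, 0], "dr": [0, 0, 0]},
    {"gripper": 50, "delta_pos": [-3.5, 0, 0], "dr": [0, 0, 0]},
    {"gripper": 50, "delta_pos": [-4, 0, 0], "dr": [0, 0, 0]}
  ]
}}

```text
t: 3.85
ee_pos: [515.8, -208.2, 156.4]
orientation: [-2.19, 0.042, 2.207]
ft_force: [1.7, -0.6, 0.1]
width: 40.9
```

```bash
python3 - <<'E'
from h import *
o=ctrl.get_obs();print(o['ee_pos'],o['qpos'])
# step: centre (611,130.5), tall end towards lower y; long dir 104.4deg
c=np.array([611,130.5])-8*np.array([np.cos(np.radians(104.4)),np.sin(np.radians(104.4))]); print(c)
p,R=path([([570,-150,210],yaw(-130),75,0),([*c,215],yaw(-165.6),75,1)])
p,R=path([([*c,147],yaw(-165.6),75,1),([*c,147],None,0,4)],p,R)
E
```

```text
[ 515.83289711 -208.21411738  156.43109347] [-4.05039785e-01  4.25793827e-01  1.83109448e+00 -5.50834855e-07
  8.93074758e-01  1.20730394e+00]
[612.9895191  122.75133471]
[{"gripper": 75, "delta_pos": [-0.9, -1.01, -0.85], "dr": [0.109, 0.001, 0.0]}, {"gripper": 75, "delta_pos": [-0.89, -1.1, -0.75], "dr": [0.109, 0.001, 0.0]}, {"gripper": 75, "delta_pos": [-0.9, -1.17, -0.61], "dr": [0.109, 0.001, 0.0]}, {"gripper": 75, "delta_pos": [-0.89, -1.23, -0.49], "dr": [0.109, 0.001, 0.0]}, {"gripper": 75, "delta_pos": [-0.9, -1.28, -0.35], "dr": [0.109, 0.001, 0.0]}]
[{"gripper": 75, "delta_pos": [-0.89, -1.3, -0.22], "dr": [0.109, 0.001, 0.0]}, {"gripper": 75, "delta_pos": [-0.06, -2.96, 1.77], "dr": [0.078, 0.0, 0.0]}, {"gripper": 75, "delta_pos": [-0.06, -2.82, 2.0], "dr": [0.078, 0.0, 0.0]}, {"gripper": 75, "delta_pos": [-0.06, -2.65, 2.21], "dr": [0.078, 0.0, 0.0]}, {"gripper": 75, "delta_pos": [-0.06, -2.47, 2.41], "dr": [0.078, 0.0, 0.0]}]
[{"gripper": 75, "delta_pos": [-0.06, -2.27, 2.6], "dr": [0.078, 0.0, 0.0]}, {"gripper": 75, "delta_pos": [-0.06, -2.07, 2.77], "dr": [0.078, 0.0
[... 209 characters left out ...]
[0, 0, 0]}]
end [613.  122.8 215. ] rows 15
[{"gripper": 75, "delta_pos": [3.4, -0.01, -0.01], "dr": [0.0, 0.001, -0.001]}, {"gripper": 75, "delta_pos": [3.4, 0.0, 0.0], "dr": [0.0, 0.001, -0.001]}, {"gripper": 75, "delta_pos": [0, 0, 0], "dr": [0, 0, 0]}, {"gripper": 0, "delta_pos": [0.0, 0.0, 0.0], "dr": [0.0, 0.0, 0.0]}, {"gripper": 0, "delta_pos": [0, 0, 0], "dr": [0, 0, 0]}]
[{"gripper": 0, "delta_pos": [0, 0, 0], "dr": [0, 0, 0]}, {"gripper": 0, "delta_pos": [0, 0, 0], "dr": [0, 0, 0]}, {"gripper": 0, "delta_pos": [0, 0, 0], "dr": [0, 0, 0]}, {"gripper": 0, "delta_pos": [0, 0, 0], "dr": [0, 0, 0]}, {"gripper": 0, "delta_pos": [0, 0, 0], "dr": [0, 0, 0]}]
end [613.  122.7 147. ] rows 10
```

```bash
python3 - <<'E'
from h import *
path([([570,-100,210],yaw(-45),75,0,15),([613,122.8,215],yaw(14.4),75,1)])
E
```

```text
[{"gripper": 75, "delta_pos": [-0.6, -1.23, -0.55], "dr": [-0.092, 0.001, 0.001]}, {"gripper": 75, "delta_pos": [-0.59, -1.17, -0.65], "dr": [-0.092, 0.001, 0.001]}, {"gripper": 75, "delta_pos": [-0.6, -1.11, -0.77], "dr": [-0.092, 0.001, 0.001]}, {"gripper": 75, "delta_pos": [-0.6, -1.03, -0.86], "dr": [-0.092, 0.001, 0.001]}, {"gripper": 75, "delta_pos": [-0.59, -0.94, -0.95], "dr": [-0.092, 0.001, 0.001]}]
[{"gripper": 75, "delta_pos": [-0.6, -0.86, -1.04], "dr": [-0.092, 0.001, 0.001]}, {"gripper": 75, "delta_pos": [-0.6, -0.75, -1.11], "dr": [-0.092, 0.001, 0.001]}, {"gripper": 75, "delta_pos": [-0.59, -0.65, -1.18], "dr": [-0.092, 0.001, 0.001]}, {"gripper": 75, "delta_pos": [-0.6, -0.54, -1.23], "dr": [-0.092, 0.001, 0.001]}, {"gripper": 75, "delta_pos": [-0.05, -1.27, -1.88], "dr": [-0.104, 0.0, 0.0]}]
[{"gripper": 75, "delta_pos": [-0.05, -1.07, -2.0], "dr": [-0.104, 0.0, 0.0]}, {"gripper": 75, "delta_pos": [-0.06, -0.85, -2.11], "dr": [-0.104, 0.0, 0.0]}, {"gripper": 75, "delta_pos": [-0.05, -0.63, -2.18], "dr": [-0.104, 0.0, 0.0]}, {"gripper": 75, "delta_pos": [-0.05, -0.4, -2.23], "dr": [-0.104, 0.0, 0.0]}, {"gripper": 75, "delta_pos": [-0.05, -0.17, -2.26], "dr": [-0.104, 0.0, 0.0]}]
[{"gripper": 75, "delta_pos": [-0.05, 0.07, -2.27], "dr": [-0.104, 0.0, 0.0]}, {"gripper": 75, "delta_pos": [-0.06, 0.31, -2.25], "dr": [-0.104, 0.0, 0.0]}, {"gripper": 75, "delta_pos": [-0.05, 0.53, -2.2], "dr": [-0.104, 0.0, 0.0]}, {"gripper": 75, "delta_pos": [-0.05, 0.77, -2.14], "dr": [-0.104, 0.0, 0.0]}, {"gripper": 75, "delta_pos": [0, 0, 0], "dr": [0, 0, 0]}]
end [613.  122.8 215. ] rows 20
```

{"name": "apply_moves", "arguments": {
  "increments": [
    {"gripper": 75, "delta_pos": [-0.6, -1.2, -0.55], "dr": [-0.092, 0, 0]},
    {"gripper": 75, "delta_pos": [-0.6, -1.2, -0.65], "dr": [-0.092, 0, 0]},
    {"gripper": 75, "delta_pos": [-0.6, -1.1, -0.75], "dr": [-0.092, 0, 0]},
    {"gripper": 75, "delta_pos": [-0.6, -1.0, -0.85], "dr": [-0.092, 0, 0]},
    {"gripper": 75, "delta_pos": [-0.6, -0.95, -0.95], "dr": [-0.092, 0, 0]}
  ]
}}

```text
t: 4.27
ee_pos: [547.8, -148.9, 188.7]
orientation: [1.987, 0.427, -1.989]
ft_force: [-0.1, -0.2, -0.6]
width: 65.7
```

{"name": "apply_moves", "arguments": {
  "increments": [
    {"gripper": 75, "delta_pos": [-0.6, -0.85, -1.05], "dr": [-0.092, 0, 0]},
    {"gripper": 75, "delta_pos": [-0.6, -0.75, -1.1], "dr": [-0.092, 0, 0]},
    {"gripper": 75, "delta_pos": [-0.6, -0.65, -1.2], "dr": [-0.092, 0, 0]},
    {"gripper": 75, "delta_pos": [-0.6, -0.55, -1.2], "dr": [-0.092, 0, 0]},
    {"gripper": 75, "delta_pos": [-0.05, -1.3, -1.9], "dr": [-0.104, 0, 0]}
  ]
}}

```text
t: 4.68
ee_pos: [577.0, -79.4, 214.0]
orientation: [1.688, 0.808, -1.687]
ft_force: [0.7, 0.4, -0.3]
width: 65.9
```

{"name": "apply_moves", "arguments": {
  "increments": [
    {"gripper": 75, "delta_pos": [-0.05, -1.1, -2.0], "dr": [-0.104, 0, 0]},
    {"gripper": 75, "delta_pos": [-0.05, -0.85, -2.1], "dr": [-0.104, 0, 0]},
    {"gripper": 75, "delta_pos": [-0.05, -0.65, -2.2], "dr": [-0.104, 0, 0]},
    {"gripper": 75, "delta_pos": [-0.05, -0.4, -2.2], "dr": [-0.104, 0, 0]},
    {"gripper": 75, "delta_pos": [-0.05, -0.2, -2.25], "dr": [-0.104, 0, 0]}
  ]
}}

```text
t: 5.1
ee_pos: [596.5, 33.5, 215.2]
orientation: [1.322, 1.133, -1.324]
ft_force: [0.3, -0.1, 0.1]
width: 65.7
```

{"name": "apply_moves", "arguments": {
  "increments": [
    {"gripper": 75, "delta_pos": [-0.05, 0.05, -2.25], "dr": [-0.104, 0, 0]},
    {"gripper": 75, "delta_pos": [-0.05, 0.3, -2.25], "dr": [-0.104, 0, 0]},
    {"gripper": 75, "delta_pos": [-0.05, 0.55, -2.2], "dr": [-0.104, 0, 0]},
    {"gripper": 75, "delta_pos": [-0.05, 0.75, -2.15], "dr": [-0.104, 0, 0]},
    {"gripper": 75, "delta_pos": [0, 0, 0], "dr": [0, 0, 0]}
  ]
}}

```text
t: 5.52
ee_pos: [614.1, 124.8, 217.4]
orientation: [1.014, 1.323, -1.013]
ft_force: [-0.7, -0.1, 0.8]
width: 65.9
```

```bash
python3 - <<'E'
from h import *
d=grab('scene'); save(d,'s1.png'); W=cloud(d)
o=ctrl.get_obs();print(o['ee_pos'],o['qpos'])
path([([613,122.8,147],yaw(14.4),75,1),([613,122.8,147],None,0,4)])
E
```

```text
[613.64682781 123.00098698 217.16025934] [ 1.78778506e-01  4.39769349e-01  1.63781856e+00  6.50311413e-05
  1.06507986e+00 -7.89813276e-02]
[{"gripper": 75, "delta_pos": [3.51, -0.03, 0.0], "dr": [0.003, 0.0, 0.001]}, {"gripper": 75, "delta_pos": [3.51, -0.03, 0.0], "dr": [0.003, 0.0, 0.001]}, {"gripper": 75, "delta_pos": [0, 0, 0], "dr": [0, 0, 0]}, {"gripper": 0, "delta_pos": [0.0, 0.0, 0.0], "dr": [0.0, 0.0, 0.0]}, {"gripper": 0, "delta_pos": [0, 0, 0], "dr": [0, 0, 0]}]
[{"gripper": 0, "delta_pos": [0, 0, 0], "dr": [0, 0, 0]}, {"gripper": 0, "delta_pos": [0, 0, 0], "dr": [0, 0, 0]}, {"gripper": 0, "delta_pos": [0, 0, 0], "dr": [0, 0, 0]}, {"gripper": 0, "delta_pos": [0, 0, 0], "dr": [0, 0, 0]}, {"gripper": 0, "delta_pos": [0, 0, 0], "dr": [0, 0, 0]}]
end [613.  122.8 147. ] rows 10
```

View pics/s1.png

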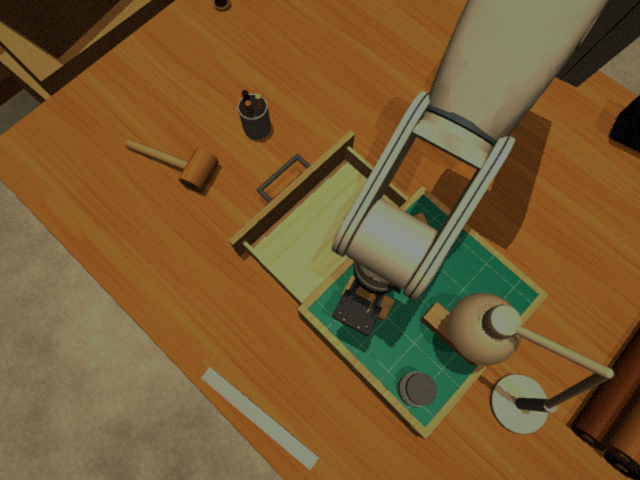

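The drawer is wide open (front panel from (235,243) to (350,140)), and the gripper sits above the step offcut at about (355,310). Next is the grasp.

{"name": "apply_moves", "arguments": {
  "increments": [
    {"gripper": 75, "delta_pos": [3.5, -0.03, 0], "dr": [0.003, 0, 0]},
    {"gripper": 75, "delta_pos": [3.5, -0.03, 0], "dr": [0.003, 0, 0]},
    {"gripper": 75, "delta_pos": [0, 0, 0], "dr": [0, 0, 0]},
    {"gripper": 0, "delta_pos": [0, 0, 0], "dr": [0, 0, 0]},
    {"gripper": 0, "delta_pos": [0, 0, 0], "dr": [0, 0, 0]}
  ]
}}

```text
t: 5.98
ee_pos: [613.0, 120.0, 147.3]
orientation: [1.024, 1.317, -1.027]
ft_force: [0.4, 0.3, -0.4]
width: 56.1
```

{"name": "apply_moves", "arguments": {
  "increments": [
    {"gripper": 0, "delta_pos": [0, 0, 0], "dr": [0, 0, 0]},
    {"gripper": 0, "delta_pos": [0, 0, 0], "dr": [0, 0, 0]},
    {"gripper": 0, "delta_pos": [0, 0, 0], "dr": [0, 0, 0]},
    {"gripper": 0, "delta_pos": [-2, 0, 0], "dr": [0, 0, 0]},
    {"gripper": 0, "delta_pos": [-3, 0, 0], "dr": [0, 0, 0]}
  ]
}}

```text
t: 6.4
ee_pos: [611.3, 120.3, 195.3]
orientation: [1.021, 1.321, -1.029]
ft_force: [0.4, 0.6, -1.2]
width: 44.2
```

```bash
python3 - <<'E'
from h import *
o=ctrl.get_obs();print(o['ee_pos'],o['width'])
# drawer slot centres: mid of opening y=-53; x offset +100 ; tall end towards -y: object centre is +8 in y from grasp
path([([630,-55,205],yaw(-2.1),0,1),([630,-55,44],None,0,1),([630,-55,44],None,70,3),([630,-55,150],None,70,0)])
E
```

```text
[611.27613498 120.34419394 195.30333138] 44.176541875064025
[{"gripper": 0, "delta_pos": [-0.19, -0.5, 3.49], "dr": [0.057, 0.0, 0.001]}, {"gripper": 0, "delta_pos": [-0.19, -0.3, 3.52], "dr": [0.057, 0.0, 0.001]}, {"gripper": 0, "delta_pos": [-0.2, -0.1, 3.52], "dr": [0.057, 0.0, 0.001]}, {"gripper": 0, "delta_pos": [-0.19, 0.1, 3.53], "dr": [0.057, 0.0, 0.001]}, {"gripper": 0, "delta_pos": [-0.19, 0.3, 3.51], "dr": [0.057, 0.0, 0.001]}]
[{"gripper": 0, "delta_pos": [0, 0, 0], "dr": [0, 0, 0]}, {"gripper": 0, "delta_pos": [3.22, 0.0, 0.0], "dr": [0.0, 0.0, 0.0]}, {"gripper": 0, "delta_pos": [3.22, 0.01, 0.0], "dr": [0.0, 0.0, 0.0]}, {"gripper": 0, "delta_pos": [3.22, 0.0, -0.01], "dr": [0.0, 0.0, 0.0]}, {"gripper": 0, "delta_pos": [3.22, 0.01, 0.0], "dr": [0.0, 0.0, 0.0]}]
[{"gripper": 0, "delta_pos": [3.22, 0.0, 0.0], "dr": [0.0, 0.0, 0.0]}, {"gripper": 0, "delta_pos": [0, 0, 0], "dr": [0, 0, 0]}, {"gripper": 70, "delta_pos": [0.0, 0.0, 0.0], "dr": [0.0, 0.0, 0.0]}, {"gripper": 70, "delta_pos": [0, 0, 0], "dr": [0, 0, 0]}, {"gripper": 70, "delta_pos": [0, 0, 0], "dr": [0, 0, 0]}]
[{"gripper": 70, "delta_pos": [0, 0, 0], "dr": [0, 0, 0]}, {"gripper": 70, "delta_pos": [-3.53, 0.0, 0.0], "dr": [0.0, 0.0, 0.0]}, {"gripper": 70, "delta_pos": [-3.54, -0.01, 0.0], "dr": [0.0, 0.0, 0.0]}, {"gripper": 70, "delta_pos": [-3.53, 0.0, 0.01], "dr": [0.0, 0.0, 0.0]}, {"gripper": 70, "delta_pos": [0, 0, 0], "dr": [0, 0, 0]}]
end [630. -55. 150.] rows 20
```

{"name": "apply_moves", "arguments": {
  "increments": [
    {"gripper": 0, "delta_pos": [-0.2, -0.5, 3.5], "dr": [0.057, 0, 0]},
    {"gripper": 0, "delta_pos": [-0.2, -0.3, 3.5], "dr": [0.057, 0, 0]},
    {"gripper": 0, "delta_pos": [-0.2, -0.1, 3.5], "dr": [0.057, 0, 0]},
    {"gripper": 0, "delta_pos": [-0.2, 0.1, 3.5], "dr": [0.057, 0, 0]},
    {"gripper": 0, "delta_pos": [-0.2, 0.3, 3.5], "dr": [0.057, 0, 0]}
  ]
}}

```text
t: 6.82
ee_pos: [632.1, -55.3, 208.1]
orientation: [1.238, 1.191, -1.238]
ft_force: [1.3, 0.9, -1.3]
width: 43.7
```

{"name": "apply_moves", "arguments": {
  "increments": [
    {"gripper": 0, "delta_pos": [0, 0, 0], "dr": [0, 0, 0]},
    {"gripper": 0, "delta_pos": [3.5, 0, 0], "dr": [0, 0, 0]},
    {"gripper": 0, "delta_pos": [3.5, 0, 0], "dr": [0, 0, 0]},
    {"gripper": 0, "delta_pos": [3.5, 0, 0], "dr": [0, 0, 0]},
    {"gripper": 0, "delta_pos": [3.5, 0, 0], "dr": [0, 0, 0]}
  ]
}}

```text
t: 7.23
ee_pos: [632.3, -53.7, 66.7]
orientation: [1.236, 1.191, -1.235]
ft_force: [-0.0, -0.4, -2.3]
width: 44.1
```

{"name": "apply_moves", "arguments": {
  "increments": [
    {"gripper": 0, "delta_pos": [2.4, 0, 0], "dr": [0, 0, 0]},
    {"gripper": 0, "delta_pos": [0, 0, 0], "dr": [0, 0, 0]},
    {"gripper": 70, "delta_pos": [0, 0, 0], "dr": [0, 0, 0]},
    {"gripper": 70, "delta_pos": [0, 0, 0], "dr": [0, 0, 0]},
    {"gripper": 70, "delta_pos": [0, 0, 0], "dr": [0, 0, 0]}
  ]
}}

```text
t: 7.65
ee_pos: [634.1, -53.9, 46.1]
orientation: [1.237, 1.189, -1.233]
ft_force: [0.3, -0.6, 0.1]
width: 59.8
```

{"name": "apply_moves", "arguments": {
  "increments": [
    {"gripper": 70, "delta_pos": [-3.5, 0, 0], "dr": [0, 0, 0]},
    {"gripper": 70, "delta_pos": [-4, 0, 0], "dr": [0, 0, 0]},
    {"gripper": 70, "delta_pos": [-4, 0, 0], "dr": [0, 0, 0]},
    {"gripper": 70, "delta_pos": [-4, 0, 0], "dr": [0, 0, 0]},
    {"gripper": 70, "delta_pos": [-2, 0, 0], "dr": [0, 0, 0]}
  ]
}}

```text
t: 8.07
ee_pos: [635.1, -54.0, 226.7]
orientation: [1.24, 1.184, -1.228]
ft_force: [0.1, -0.5, 0.0]
width: 61.4
```

```bash
python3 - <<'E'
from h import *
o=ctrl.get_obs();print(o['ee_pos'],o['width'])
c=np.array([440.8,129.2])-5*np.array([np.cos(np.radians(67)),np.sin(np.radians(67))]); print(c)
path([([*c,205],yaw(-23),70,1),([*c,147],None,70,1),([*c,147],None,0,4),([*c,205],None,0,0)])
E
```

```text
[635.091861   -54.00458609 226.656348  ] 61.40009907642764
[438.84634436 124.59747573]
[{"gripper": 70, "delta_pos": [0.24, -2.53, -2.14], "dr": [0.046, 0.0, -0.001]}, {"gripper": 70, "delta_pos": [0.25, -2.63, -2.03], "dr": [0.046, 0.0, -0.001]}, {"gripper": 70, "delta_pos": [0.25, -2.72, -1.9], "dr": [0.046, 0.0, -0.001]}, {"gripper": 70, "delta_pos": [0.25, -2.81, -1.77], "dr": [0.046, 0.0, -0.001]}, {"gripper": 70, "delta_pos": [0.25, -2.88, -1.65], "dr": [0.046, 0.0, -0.001]}]
[{"gripper": 70, "delta_pos": [0.26, -2.96, -1.5], "dr": [0.046, 0.0, -0.001]}, {"gripper": 70, "delta_pos": [0.26, -3.02, -1.38], "dr": [0.046, 0.0, -0.001]}, {"gripper": 70, "delta_pos": [0.26, -3.08, -1.23], "dr": [0.046, 0.0, -0.001]}, {"gripper": 70, "delta_pos": [0, 0, 0], "dr": [0, 0, 0]}, {"gripper": 70, "delta_pos": [2.9, 0.0, 0.01], "dr": [0.0, 0.0, 0.0]}]
[{"gripper": 70, "delta_pos": [2.9, -0.01, 0.0], "dr": [0.0, 0.0, 0.0]}, {"gripper": 70, "delta_pos": [0, 0, 0], "dr": [0, 0, 0]}, {"gripper": 0, "delta_pos": [0.0, 0.0, 0.0], "dr": [0.0, 0.0, 0.0]}, {"gripper": 0, "delta_pos": [0, 0, 0], "dr": [0, 0, 0]}, {"gripper": 0, "delta_pos": [0, 0, 0], "dr": [0, 0, 0]}]
[{"gripper": 0, "delta_pos": [0, 0, 0], "dr": [0, 0, 0]}, {"gripper": 0, "delta_pos": [0, 0, 0], "dr": [0, 0, 0]}, {"gripper": 0, "delta_pos": [-2.9, 0.01, 0.0], "dr": [0.0, 0.0, 0.0]}, {"gripper": 0, "delta_pos": [-2.9, 0.0, -0.01], "dr": [0.0, 0.0, 0.0]}, {"gripper": 0, "delta_pos": [0, 0, 0], "dr": [0, 0, 0]}]
end [438.8 124.6 205. ] rows 20
```

{"name": "apply_moves", "arguments": {
  "increments": [
    {"gripper": 70, "delta_pos": [0.25, -2.55, -2.15], "dr": [0.046, 0, 0]},
    {"gripper": 70, "delta_pos": [0.25, -2.65, -2.05], "dr": [0.046, 0, 0]},
    {"gripper": 70, "delta_pos": [0.25, -2.7, -1.9], "dr": [0.046, 0, 0]},
    {"gripper": 70, "delta_pos": [0.25, -2.8, -1.75], "dr": [0.046, 0, 0]},
    {"gripper": 70, "delta_pos": [0.25, -2.9, -1.65], "dr": [0.046, 0, 0]}
  ]
}}

```text
t: 8.48
ee_pos: [508.9, 58.8, 208.4]
orientation: [1.407, 1.068, -1.401]
ft_force: [-0.2, 0.8, 0.2]
width: 61.4
```

{"name": "apply_moves", "arguments": {
  "increments": [
    {"gripper": 70, "delta_pos": [0.25, -2.95, -1.5], "dr": [0.046, 0, 0]},
    {"gripper": 70, "delta_pos": [0.25, -3.0, -1.4], "dr": [0.046, 0, 0]},
    {"gripper": 70, "delta_pos": [0.25, -3.1, -1.2], "dr": [0.046, 0, 0]},
    {"gripper": 70, "delta_pos": [0, 0, 0], "dr": [0, 0, 0]},
    {"gripper": 70, "delta_pos": [0, 0, 0], "dr": [0, 0, 0]}
  ]
}}

```text
t: 8.9
ee_pos: [435.5, 126.0, 200.5]
orientation: [1.501, 0.991, -1.495]
ft_force: [-0.7, 0.4, 0.1]
width: 61.3
```

```bash
python3 - <<'E'
from h import *
o=ctrl.get_obs();print(o['ee_pos'],o['width'])
c=[438.8,124.6]
path([([*c,147],yaw(-23),70,1)])
E
```

```text
[435.50686316 125.9501879  200.53175324] 61.32321360893856
[{"gripper": 70, "delta_pos": [2.68, 0.17, 0.0], "dr": [0.0, -0.001, -0.001]}, {"gripper": 70, "delta_pos": [2.67, 0.17, 0.0], "dr": [0.0, -0.001, -0.001]}, {"gripper": 70, "delta_pos": [0, 0, 0], "dr": [0, 0, 0]}, {"gripper": 70, "delta_pos": [0, 0, 0], "dr": [0, 0, 0]}, {"gripper": 70, "delta_pos": [0, 0, 0], "dr": [0, 0, 0]}]
end [438.8 124.7 147. ] rows 5
```

{"name": "apply_moves", "arguments": {
  "increments": [
    {"gripper": 70, "delta_pos": [2.7, 0.15, 0], "dr": [0, 0, 0]},
    {"gripper": 70, "delta_pos": [2.7, 0.15, 0], "dr": [0, 0, 0]},
    {"gripper": 70, "delta_pos": [0, 0, 0], "dr": [0, 0, 0]},
    {"gripper": 0, "delta_pos": [0, 0, 0], "dr": [0, 0, 0]},
    {"gripper": 0, "delta_pos": [0, 0, 0], "dr": [0, 0, 0]}
  ]
}}

```text
t: 9.32
ee_pos: [439.8, 123.3, 145.5]
orientation: [1.502, 0.989, -1.499]
ft_force: [-0.3, -0.2, -0.2]
width: 51.4
```

{"name": "apply_moves", "arguments": {
  "increments": [
    {"gripper": 0, "delta_pos": [0, 0, 0], "dr": [0, 0, 0]},
    {"gripper": 0, "delta_pos": [0, 0, 0], "dr": [0, 0, 0]},
    {"gripper": 0, "delta_pos": [0, 0, 0], "dr": [0, 0, 0]},
    {"gripper": 0, "delta_pos": [-3, 0, 0], "dr": [0, 0, 0]},
    {"gripper": 0, "delta_pos": [-3, 0, 0], "dr": [0, 0, 0]}
  ]
}}

```text
t: 9.73
ee_pos: [436.9, 123.3, 204.2]
orientation: [1.497, 0.992, -1.505]
ft_force: [-0.2, 0.3, -0.9]
width: 40.0
```

```bash
python3 - <<'E'
from h import *
o=ctrl.get_obs();print(o['ee_pos'],o['width'])
path([([425,-60,205],yaw(-2.1),0,1),([425,-60,42],None,0,1),([425,-60,42],None,70,3)])
E
```

```text
[436.93898886 123.2539634  204.18601931] 40.038354260546654
[{"gripper": 0, "delta_pos": [-0.01, 1.22, 3.46], "dr": [-0.073, 0.0, 0.001]}, {"gripper": 0, "delta_pos": [-0.01, 0.97, 3.55], "dr": [-0.073, 0.0, 0.001]}, {"gripper": 0, "delta_pos": [-0.01, 0.7, 3.6], "dr": [-0.073, 0.0, 0.001]}, {"gripper": 0, "delta_pos": [-0.01, 0.44, 3.65], "dr": [-0.073, 0.0, 0.001]}, {"gripper": 0, "delta_pos": [-0.01, 0.17, 3.67], "dr": [-0.073, 0.0, 0.001]}]
[{"gripper": 0, "delta_pos": [0, 0, 0], "dr": [0, 0, 0]}, {"gripper": 0, "delta_pos": [3.26, 0.0, -0.01], "dr": [0.0, 0.0, 0.0]}, {"gripper": 0, "delta_pos": [3.26, 0.0, 0.0], "dr": [0.0, 0.0, 0.0]}, {"gripper": 0, "delta_pos": [3.26, 0.0, -0.01], "dr": [0.0, 0.0, 0.0]}, {"gripper": 0, "delta_pos": [3.26, 0.0, -0.01], "dr": [0.0, 0.0, 0.0]}]
[{"gripper": 0, "delta_pos": [3.26, 0.0, -0.01], "dr": [0.0, 0.0, 0.0]}, {"gripper": 0, "delta_pos": [0, 0, 0], "dr": [0, 0, 0]}, {"gripper": 70, "delta_pos": [0.0, 0.0, 0.0], "dr": [0.0, 0.0, 0.0]}, {"gripper": 70, "delta_pos": [0, 0, 0], "dr": [0, 0, 0]}, {"gripper": 70, "delta_pos": [0, 0, 0], "dr": [0, 0, 0]}]
[{"gripper": 70, "delta_pos": [0, 0, 0], "dr": [0, 0, 0]}, {"gripper": 70, "delta_pos": [0, 0, 0], "dr": [0, 0, 0]}, {"gripper": 70, "delta_pos": [0, 0, 0], "dr": [0, 0, 0]}, {"gripper": 70, "delta_pos": [0, 0, 0], "dr": [0, 0, 0]}, {"gripper": 70, "delta_pos": [0, 0, 0], "dr": [0, 0, 0]}]
end [425. -60.  42.] rows 20
```

{"name": "apply_moves", "arguments": {
  "increments": [
    {"gripper": 0, "delta_pos": [0, 1.2, 3.45], "dr": [-0.073, 0, 0]},
    {"gripper": 0, "delta_pos": [0, 0.95, 3.55], "dr": [-0.073, 0, 0]},
    {"gripper": 0, "delta_pos": [0, 0.7, 3.6], "dr": [-0.073, 0, 0]},
    {"gripper": 0, "delta_pos": [0, 0.45, 3.65], "dr": [-0.073, 0, 0]},
    {"gripper": 0, "delta_pos": [0, 0.15, 3.65], "dr": [-0.073, 0, 0]}
  ]
}}

```text
t: 10.15
ee_pos: [425.6, -60.6, 205.0]
orientation: [1.235, 1.192, -1.234]
ft_force: [0.1, 0.0, -1.4]
width: 39.9
```

{"name": "apply_moves", "arguments": {
  "increments": [
    {"gripper": 0, "delta_pos": [0, 0, 0], "dr": [0, 0, 0]},
    {"gripper": 0, "delta_pos": [3.4, 0, 0], "dr": [0, 0, 0]},
    {"gripper": 0, "delta_pos": [3.4, 0, 0], "dr": [0, 0, 0]},
    {"gripper": 0, "delta_pos": [3.4, 0, 0], "dr": [0, 0, 0]},
    {"gripper": 0, "delta_pos": [3.4, 0, 0], "dr": [0, 0, 0]}
  ]
}}

```text
t: 10.57
ee_pos: [426.4, -59.0, 67.8]
orientation: [1.239, 1.189, -1.237]
ft_force: [0.2, 0.3, -0.2]
width: 40.3
```

{"name": "apply_moves", "arguments": {
  "increments": [
    {"gripper": 0, "delta_pos": [2.4, 0, 0], "dr": [0, 0, 0]},
    {"gripper": 0, "delta_pos": [0, 0, 0], "dr": [0, 0, 0]},
    {"gripper": 70, "delta_pos": [0, 0, 0], "dr": [0, 0, 0]},
    {"gripper": 70, "delta_pos": [0, 0, 0], "dr": [0, 0, 0]},
    {"gripper": 70, "delta_pos": [0, 0, 0], "dr": [0, 0, 0]}
  ]
}}

```text
t: 10.98
ee_pos: [427.4, -59.2, 46.3]
orientation: [1.239, 1.188, -1.236]
ft_force: [-0.1, -0.6, -0.3]
width: 56.5
```

{"name": "apply_moves", "arguments": {
  "increments": [
    {"gripper": 70, "delta_pos": [-3.5, 0, 0], "dr": [0, 0, 0]},
    {"gripper": 70, "delta_pos": [-4, 0, 0], "dr": [0, 0, 0]},
    {"gripper": 70, "delta_pos": [-4, 0, 0], "dr": [0, 0, 0]},
    {"gripper": 70, "delta_pos": [-4, 0, 0], "dr": [0, 0, 0]},
    {"gripper": 70, "delta_pos": [-4, 0, 0], "dr": [0, 0, 0]}
  ]
}}

```text
t: 11.4
ee_pos: [425.9, -59.0, 243.6]
orientation: [1.239, 1.188, -1.236]
ft_force: [1.3, 0.1, -0.4]
width: 61.4
```

```bash
python3 - <<'E'
from h import *
o=ctrl.get_obs();print(o['ee_pos'],o['qpos'],o['width'])
d=grab('top'); save(d,'t2.png'); W=cloud(d)
d=grab('scene'); save(d,'s2.png'); W=cloud(d)
x,y,z=W[...,0],W[...,1],W[...,2]
m=(x>500)&(x<600)&(y>200)&(y<340)&(z>165)&(z<180)
print(np.percentile(W[m],[1,50,99],axis=0).round(1))
# tilted grasp: axis leaning +y by 40deg
t=np.radians(40); T=tool([0,np.sin(t),-np.cos(t)],[1,0,0])
g=np.array([548,244,158]); tcp=g+11*T.apply([1,0,0]); pre=tcp-70*T.apply([1,0,0])
print('tcp',tcp,'pre',pre)
path([([520,60,260],T,75,0),(pre,T,75,1),(tcp,T,75,1,15)])
E
```

```text
[425.92903082 -59.04344191 243.62690799] [-1.65441291e-01  1.10763127e-01  2.02966587e+00  3.15091436e-05
  9.97658193e-01 -1.26377147e-01] 61.36303164045145
[[530.3 234.1 165.9]
 [555.7 258.  171.5]
 [571.1 301.4 175.6]]
tcp [548.         251.07066371 149.57351113] pre [548.         206.07553103 203.19662214]
[{"gripper": 75, "delta_pos": [-0.16, 1.22, -1.76], "dr": [-0.005, 0.1, -0.004]}, {"gripper": 75, "delta_pos": [0.0, 1.23, -1.76], "dr": [-0.005, 0.1, -0.004]}, {"gripper": 75, "delta_pos": [0.18, 1.23, -1.74], "dr": [-0.005, 0.1, -0.004]}, {"gripper": 75, "delta_pos": [0.35, 1.25, -1.72], "dr": [-0.005, 0.1, -0.004]}, {"gripper": 75, "delta_pos": [0.51, 1.25, -1.66], "dr": [-0.005, 0.1, -0.004]}]
[{"gripper": 75, "delta_pos": [0.67, 1.27, -1.6], "dr": [-0.005, 0.1, -0.004]}, {"gripper": 75, "delta_pos": [0.82, 1.28, -1.52], "dr": [-0.005, 0.1, -0.004]}, {"gripper": 75, "delta_pos": [2.75, 0.57, -1.51], "dr": [0.001, 0.0, 0.0]}, {"gripper": 75, "delta_pos": [2.74, 0.56, -1.5], "dr": [0.001, 0.0, 0.0]}, {"gripper": 75, "delta_pos": [2.75, 0.56, -1.51], "dr": [0.001, 0.0, 0.0]}]
[{"gripper": 75, "delta_pos": [2.75, 0.56, -1.51], "dr": [0.001, 0.0, 0.0]}, {"gripper": 75, "delta_pos": [2.74, 0.56, -1.51], "dr": [0.001, 0.0, 0.0]}, {"gripper": 75, "delta_pos": [0, 0, 0], "dr": [0, 0, 0]}, {"gripper": 75, "delta_pos": [1.4, 0.0, 0.0], "dr": [0.0, 0.0, 0.0]}, {"gripper": 75, "delta_pos": [1.4, 0.0, 0.0], "dr": [0.0, 0.0, 0.0]}]
[{"gripper": 75, "delta_pos": [1.4, 0.0, 0.0], "dr": [0.0, 0.0, 0.0]}, {"gripper": 75, "delta_pos": [1.4, 0.01, 0.0], "dr": [0.0, 0.0, 0.0]}, {"gripper": 75, "delta_pos": [1.4, 0.0, 0.0], "dr": [0.0, 0.0, 0.0]}, {"gripper": 75, "delta_pos": [0, 0, 0], "dr": [0, 0, 0]}, {"gripper": 75, "delta_pos": [0, 0, 0], "dr": [0, 0, 0]}]
end [548.  251.1 149.6] rows 20
```

View pics/s2.png

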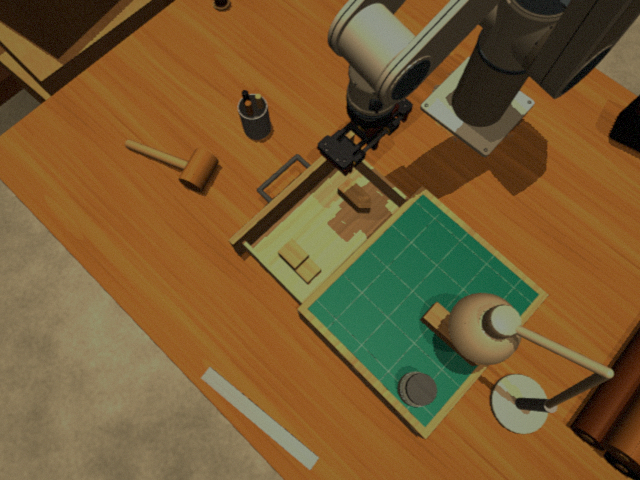

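Both offcuts lie in the drawer, around (300,260) and (355,195). The batten end is at about (437,316) and the shade around (485,328). Next I tilt and go to the pre-grasp.

{"name": "apply_moves", "arguments": {
  "increments": [
    {"gripper": 75, "delta_pos": [-0.15, 1.2, -1.75], "dr": [-0.005, 0.1, -0.004]},
    {"gripper": 75, "delta_pos": [0, 1.25, -1.75], "dr": [-0.005, 0.1, -0.004]},
    {"gripper": 75, "delta_pos": [0.2, 1.25, -1.75], "dr": [-0.005, 0.1, -0.004]},
    {"gripper": 75, "delta_pos": [0.35, 1.25, -1.7], "dr": [-0.005, 0.1, -0.004]},
    {"gripper": 75, "delta_pos": [0.5, 1.25, -1.65], "dr": [-0.005, 0.1, -0.004]}
  ]
}}

```text
t: 11.92
ee_pos: [491.6, 26.6, 249.2]
orientation: [1.577, 1.57, -0.941]
ft_force: [0.0, 0.1, -0.8]
width: 65.8
```

{"name": "apply_moves", "arguments": {
  "increments": [
    {"gripper": 75, "delta_pos": [0.65, 1.3, -1.6], "dr": [-0.005, 0.1, -0.004]},
    {"gripper": 75, "delta_pos": [0.8, 1.3, -1.5], "dr": [-0.005, 0.1, -0.004]},
    {"gripper": 75, "delta_pos": [2.75, 0.6, -1.5], "dr": [0, 0, 0]},
    {"gripper": 75, "delta_pos": [2.75, 0.6, -1.5], "dr": [0, 0, 0]},
    {"gripper": 75, "delta_pos": [2.5, 0.6, -1.5], "dr": [0, 0, 0]}
  ]
}}

```text
t: 12.33
ee_pos: [534.4, 146.5, 218.4]
orientation: [1.701, 1.713, -0.805]
ft_force: [0.5, 0.0, 0.1]
width: 65.9
```

```bash
python3 - <<'E'
from h import *
o=ctrl.get_obs();print(o['ee_pos'],o['qpos'],Ro.from_rotvec(o['orientation']).as_matrix().round(3))
d=grab('scene'); save(d,'s3.png')
t=np.radians(40); T=tool([0,np.sin(t),-np.cos(t)],[1,0,0])
g=np.array([550,244,162]); tcp=g+11*T.apply([1,0,0]); pre=tcp-60*T.apply([1,0,0])
path([(pre,T,75,1),(tcp,T,75,1,15)])
E
```

```text
[534.37617416 146.45944757 218.38650764] [-0.11086935  0.4149207   1.87798227  0.79408639  1.11088529 -0.56964292] [[-0.011  1.    -0.008]
 [ 0.644  0.001 -0.765]
 [-0.765 -0.013 -0.644]]
[{"gripper": 75, "delta_pos": [2.68, 0.84, -1.81], "dr": [-0.004, -0.002, 0.007]}, {"gripper": 75, "delta_pos": [2.68, 0.83, -1.82], "dr": [-0.004, -0.002, 0.007]}, {"gripper": 75, "delta_pos": [0, 0, 0], "dr": [0, 0, 0]}, {"gripper": 75, "delta_pos": [1.5, 0.0, 0.0], "dr": [0.0, 0.0, 0.0]}, {"gripper": 75, "delta_pos": [1.5, 0.0, 0.0], "dr": [0.0, 0.0, 0.0]}]
[{"gripper": 75, "delta_pos": [1.5, 0.0, 0.0], "dr": [0.0, 0.0, 0.0]}, {"gripper": 75, "delta_pos": [1.5, 0.0, 0.0], "dr": [0.0, 0.0, 0.0]}, {"gripper": 75, "delta_pos": [0, 0, 0], "dr": [0, 0, 0]}, {"gripper": 75, "delta_pos": [0, 0, 0], "dr": [0, 0, 0]}, {"gripper": 75, "delta_pos": [0, 0, 0], "dr": [0, 0, 0]}]
end [550.  251.1 153.5] rows 10
```

View pics/s3.png

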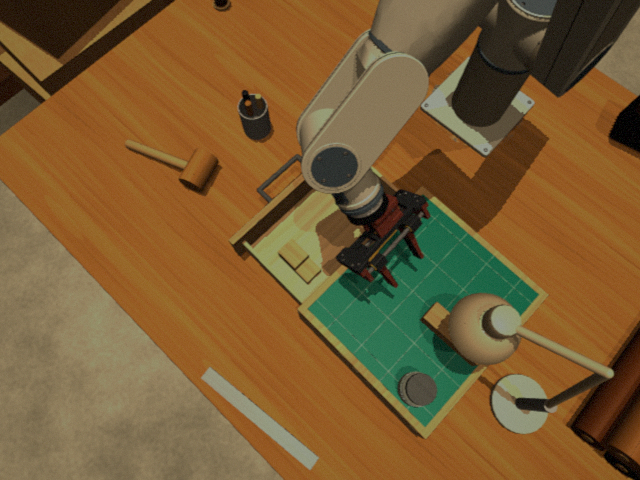

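The wrist and the tilted hand, around (385,235), are well clear of the shade, and the fingers point at the batten end. Going in.

{"name": "apply_moves", "arguments": {
  "increments": [
    {"gripper": 75, "delta_pos": [2.7, 0.85, -1.8], "dr": [-0.004, -0.002, 0.007]},
    {"gripper": 75, "delta_pos": [2.7, 0.85, -1.8], "dr": [-0.004, -0.002, 0.007]},
    {"gripper": 75, "delta_pos": [0, 0, 0], "dr": [0, 0, 0]},
    {"gripper": 75, "delta_pos": [1.5, 0, 0], "dr": [0, 0, 0]},
    {"gripper": 75, "delta_pos": [1.5, 0, 0], "dr": [0, 0, 0]}
  ]
}}

```text
t: 12.8
ee_pos: [551.2, 227.6, 177.5]
orientation: [1.702, 1.697, -0.791]
ft_force: [-0.8, 0.7, 0.3]
width: 65.7
```

```bash
python3 - <<'E'
from h import *
t=np.radians(40); T=tool([0,np.sin(t),-np.cos(t)],[1,0,0])
g=np.array([550,244,162]); tcp=g+11*T.apply([1,0,0]); print(tcp)
path([(tcp,T,75,1,15)])
E
```

```text
[550.         251.07066371 153.57351113]
[{"gripper": 75, "delta_pos": [1.12, -0.05, -0.09], "dr": [0.001, 0.001, -0.001]}, {"gripper": 75, "delta_pos": [1.11, -0.04, -0.09], "dr": [0.001, 0.001, -0.001]}, {"gripper": 75, "delta_pos": [1.12, -0.04, -0.08], "dr": [0.001, 0.001, -0.001]}, {"gripper": 75, "delta_pos": [0, 0, 0], "dr": [0, 0, 0]}, {"gripper": 75, "delta_pos": [0, 0, 0], "dr": [0, 0, 0]}]
end [550.  251.1 153.5] rows 5
```

{"name": "apply_moves", "arguments": {
  "increments": [
    {"gripper": 75, "delta_pos": [1.1, -0.05, -0.1], "dr": [0, 0, 0]},
    {"gripper": 75, "delta_pos": [1.0, -0.05, -0.1], "dr": [0, 0, 0]},
    {"gripper": 75, "delta_pos": [0.9, 0, -0.1], "dr": [0, 0, 0]},
    {"gripper": 75, "delta_pos": [0, 0, 0], "dr": [0, 0, 0]},
    {"gripper": 0, "delta_pos": [0, 0, 0], "dr": [0, 0, 0]}
  ]
}}

```text
t: 13.22
ee_pos: [549.7, 249.1, 155.7]
orientation: [1.701, 1.7, -0.794]
ft_force: [0.3, 0.5, -0.0]
width: 62.1
```

{"name": "apply_moves", "arguments": {
  "increments": [
    {"gripper": 0, "delta_pos": [0, 0, 0], "dr": [0, 0, 0]},
    {"gripper": 0, "delta_pos": [0, 0, 0], "dr": [0, 0, 0]},
    {"gripper": 0, "delta_pos": [0, 0, 0], "dr": [0, 0, 0]},
    {"gripper": 0, "delta_pos": [0, 0, 0], "dr": [0, 0, 0]},
    {"gripper": 0, "delta_pos": [0, 0, 0], "dr": [0, 0, 0]}
  ]
}}

```text
t: 13.63
ee_pos: [550.4, 248.7, 156.7]
orientation: [1.702, 1.699, -0.793]
ft_force: [0.3, -2.2, 3.0]
width: 42.0
```

{"name": "apply_moves", "arguments": {
  "increments": [
    {"gripper": 0, "delta_pos": [-0.64, 0, 0.77], "dr": [0, 0, 0]},
    {"gripper": 0, "delta_pos": [-1.6, 0, 1.92], "dr": [0, 0, 0]},
    {"gripper": 0, "delta_pos": [-1.6, 0, 1.92], "dr": [0, 0, 0]},
    {"gripper": 0, "delta_pos": [-1.6, 0, 1.92], "dr": [0, 0, 0]},
    {"gripper": 0, "delta_pos": [-1.6, 0, 1.92], "dr": [0, 0, 0]}
  ]
}}

```text
t: 14.05
ee_pos: [549.8, 137.9, 156.6]
orientation: [1.702, 1.7, -0.792]
ft_force: [0.3, 2.6, 2.8]
width: 42.0
```

{"name": "apply_moves", "arguments": {
  "increments": [
    {"gripper": 0, "delta_pos": [-1.6, 0, 1.92], "dr": [0, 0, 0]},
    {"gripper": 0, "delta_pos": [-0.64, 0, 0.77], "dr": [0, 0, 0]},
    {"gripper": 0, "delta_pos": [0, 0, 0], "dr": [0, 0, 0]},
    {"gripper": 70, "delta_pos": [0, 0, 0], "dr": [0, 0, 0]},
    {"gripper": 70, "delta_pos": [0, 0, 0], "dr": [0, 0, 0]}
  ]
}}

```text
t: 14.47
ee_pos: [549.7, 103.7, 155.8]
orientation: [1.702, 1.699, -0.794]
ft_force: [-0.1, 0.3, -0.6]
width: 51.9
```

{"name": "apply_moves", "arguments": {
  "increments": [
    {"gripper": 70, "delta_pos": [0, 0, 0], "dr": [0, 0, 0]},
    {"gripper": 70, "delta_pos": [-1.5, 0, 0], "dr": [0, 0, 0]},
    {"gripper": 70, "delta_pos": [-2.5, 0, 0], "dr": [0, 0, 0]},
    {"gripper": 70, "delta_pos": [-3, 0, 0], "dr": [0, 0, 0]},
    {"gripper": 70, "delta_pos": [-1, 0, 0], "dr": [0, 0, 0]}
  ]
}}

```text
t: 14.88
ee_pos: [550.9, 51.5, 219.5]
orientation: [1.701, 1.697, -0.791]
ft_force: [0.5, -0.5, 0.2]
width: 61.3
```

```bash
python3 - <<'E'
from h import *
o=ctrl.get_obs();print(o['ee_pos'],o['width'])
for n in('top','scene'):
    d=grab(n); save(d,n+'4.png'); W=cloud(d); x,y,z=W[...,0],W[...,1],W[...,2]
    m=((x>480)&(x<620)&(y>60)&(y<280)&(z>160)&(z<182)).astype(np.uint8)
    c,l,s,_=cv2.connectedComponentsWithStats(m)
    for i in range(1,c):
        if s[i,4]>50: r=cv2.minAreaRect(W[l==i][:,:2].astype(np.float32)); print(n,s[i],r)
E
```

```text
[550.90883594  51.51604782 219.45928611] 61.32986753083757
top [216 225  55  19 958] ((548.2315673828125, 150.69223022460938), (130.12060546875, 42.18891906738281), 89.8313980102539)
scene [ 365  252   64   60 1479] ((551.14599609375, 151.692138671875), (130.11793518066406, 43.13953399658203), 89.60301208496094)
```

View pics/scene4.png

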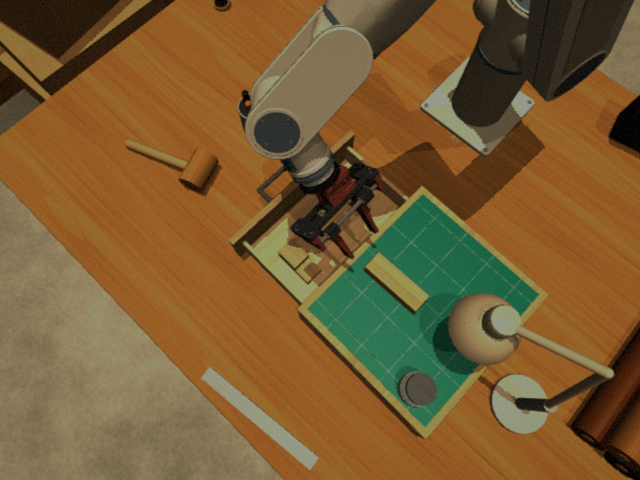

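The batten now lies free of the shade, centred near (397,282) px, which is about (549.5,151) mm. Next I straighten the hand and regrasp it vertically.

```bash
python3 - <<'E'
from h import *
p,R=path([([549.5,140,212],yaw(-0.3),70,1)])
E
```

```text
[{"gripper": 70, "delta_pos": [0.87, -0.02, -0.91], "dr": [0.001, -0.099, 0.0]}, {"gripper": 70, "delta_pos": [0.79, -0.02, -0.98], "dr": [0.001, -0.099, 0.0]}, {"gripper": 70, "delta_pos": [0.67, -0.02, -1.06], "dr": [0.001, -0.099, 0.0]}, {"gripper": 70, "delta_pos": [0.57, -0.03, -1.13], "dr": [0.001, -0.099, 0.0]}, {"gripper": 70, "delta_pos": [0.46, -0.02, -1.17], "dr": [0.001, -0.099, 0.0]}]
[{"gripper": 70, "delta_pos": [0.34, -0.03, -1.21], "dr": [0.001, -0.099, 0.0]}, {"gripper": 70, "delta_pos": [0.22, -0.02, -1.24], "dr": [0.001, -0.099, 0.0]}, {"gripper": 70, "delta_pos": [0, 0, 0], "dr": [0, 0, 0]}, {"gripper": 70, "delta_pos": [0, 0, 0], "dr": [0, 0, 0]}, {"gripper": 70, "delta_pos": [0, 0, 0], "dr": [0, 0, 0]}]
end [549.5 140.  212. ] rows 10
```

{"name": "apply_moves", "arguments": {
  "increments": [
    {"gripper": 70, "delta_pos": [0.85, 0, -0.9], "dr": [0, -0.099, 0]},
    {"gripper": 70, "delta_pos": [0.8, 0, -1.0], "dr": [0, -0.099, 0]},
    {"gripper": 70, "delta_pos": [0.65, 0, -1.05], "dr": [0, -0.099, 0]},
    {"gripper": 70, "delta_pos": [0.55, 0, -1.15], "dr": [0, -0.099, 0]},
    {"gripper": 70, "delta_pos": [0.45, 0, -1.2], "dr": [0, -0.099, 0]}
  ]
}}

```text
t: 15.4
ee_pos: [549.2, 117.1, 212.7]
orientation: [1.354, 1.352, -1.107]
ft_force: [-0.7, 0.3, -0.5]
width: 61.6
```

{"name": "apply_moves", "arguments": {
  "increments": [
    {"gripper": 70, "delta_pos": [0.35, 0, -1.2], "dr": [0, -0.099, 0]},
    {"gripper": 70, "delta_pos": [0.2, 0, -1.2], "dr": [0, -0.099, 0]},
    {"gripper": 70, "delta_pos": [0, 0, 0], "dr": [0, 0, 0]},
    {"gripper": 70, "delta_pos": [0, 0, 0], "dr": [0, 0, 0]},
    {"gripper": 70, "delta_pos": [0, 0, 0], "dr": [0, 0, 0]}
  ]
}}

```text
t: 15.82
ee_pos: [548.7, 140.9, 210.4]
orientation: [1.211, 1.214, -1.206]
ft_force: [-0.2, 0.3, -0.0]
width: 61.7
```

```bash
python3 - <<'E'
from h import *
print(ctrl.get_obs()['ee_pos'])
p,R=path([([549.5,140,147],yaw(-0.3),70,1)])
p,R=path([([549.5,140,207],None,0,0),([525,-64,212],yaw(-2.1),0,1),([525,-64,40],None,0,1)],p,R)
E
```

```text
[548.65856325 140.93476537 210.40529874]
[{"gripper": 70, "delta_pos": [3.17, 0.04, 0.06], "dr": [0.004, -0.002, 0.0]}, {"gripper": 70, "delta_pos": [3.17, 0.05, 0.06], "dr": [0.004, -0.002, 0.0]}, {"gripper": 70, "delta_pos": [0, 0, 0], "dr": [0, 0, 0]}, {"gripper": 70, "delta_pos": [0, 0, 0], "dr": [0, 0, 0]}, {"gripper": 70, "delta_pos": [0, 0, 0], "dr": [0, 0, 0]}]
end [549.5 140.  147. ] rows 5
[{"gripper": 0, "delta_pos": [-3.0, 0.0, 0.0], "dr": [0.0, 0.0, 0.0]}, {"gripper": 0, "delta_pos": [-3.0, -0.01, -0.01], "dr": [0.0, 0.0, 0.0]}, {"gripper": 0, "delta_pos": [-0.08, -0.39, 3.4], "dr": [0.005, 0.0, 0.0]}, {"gripper": 0, "delta_pos": [-0.09, -0.37, 3.41], "dr": [0.005, 0.0, 0.0]}, {"gripper": 0, "delta_pos": [-0.08, -0.35, 3.4], "dr": [0.005, 0.0, 0.0]}]
[{"gripper": 0, "delta_pos": [-0.09, -0.34, 3.41], "dr": [0.005, 0.0, 0.0]}, {"gripper": 0, "delta_pos": [-0.08, -0.31, 3.41], "dr": [0.005, 0.0, 0.0]}, {"gripper": 0, "delta_pos": [-0.09, -0.31, 3.41], "dr": [0.005, 0.0, 0.0]}, {"gripper": 0, "delta_pos": [0, 0, 0], "dr": [0, 0, 0]}, {"gripper": 0, "delta_pos": [3.44, 0.0, 0.0], "dr": [0.0, 0.0, 0.0]}]
[{"gripper": 0, "delta_pos": [3.44, 0.01, 0.0], "dr": [0.0, 0.0, 0.0]}, {"gripper": 0, "delta_pos": [3.44, 0.0, 0.01], "dr": [0.0, 0.0, 0.0]}, {"gripper": 0, "delta_pos": [3.44, 0.0, 0.0], "dr": [0.0, 0.0, 0.0]}, {"gripper": 0, "delta_pos": [3.44, 0.01, 0.0], "dr": [0.0, 0.0, 0.0]}, {"gripper": 0, "delta_pos": [0, 0, 0], "dr": [0, 0, 0]}]
end [525. -64.  40.] rows 15
```

{"name": "apply_moves", "arguments": {
  "increments": [
    {"gripper": 70, "delta_pos": [3.2, 0.05, 0.05], "dr": [0, 0, 0]},
    {"gripper": 70, "delta_pos": [3.1, 0.05, 0.05], "dr": [0, 0, 0]},
    {"gripper": 70, "delta_pos": [0, 0, 0], "dr": [0, 0, 0]},
    {"gripper": 0, "delta_pos": [0, 0, 0], "dr": [0, 0, 0]},
    {"gripper": 0, "delta_pos": [0, 0, 0], "dr": [0, 0, 0]}
  ]
}}

```text
t: 16.23
ee_pos: [550.7, 138.3, 148.5]
orientation: [1.214, 1.211, -1.209]
ft_force: [0.5, -0.5, -0.2]
width: 51.4
```

{"name": "apply_moves", "arguments": {
  "increments": [
    {"gripper": 0, "delta_pos": [0, 0, 0], "dr": [0, 0, 0]},
    {"gripper": 0, "delta_pos": [0, 0, 0], "dr": [0, 0, 0]},
    {"gripper": 0, "delta_pos": [0, 0, 0], "dr": [0, 0, 0]},
    {"gripper": 0, "delta_pos": [-3, 0, 0], "dr": [0, 0, 0]},
    {"gripper": 0, "delta_pos": [-3, 0, 0], "dr": [0, 0, 0]}
  ]
}}

```text
t: 16.65
ee_pos: [549.2, 138.9, 208.0]
orientation: [1.21, 1.213, -1.21]
ft_force: [0.6, 1.2, -2.2]
width: 41.5
```

{"name": "apply_moves", "arguments": {
  "increments": [
    {"gripper": 0, "delta_pos": [-0.1, -0.35, 3.4], "dr": [0.007, 0, 0]},
    {"gripper": 0, "delta_pos": [-0.1, -0.35, 3.4], "dr": [0.007, 0, 0]},
    {"gripper": 0, "delta_pos": [-0.1, -0.35, 3.4], "dr": [0.007, 0, 0]},
    {"gripper": 0, "delta_pos": [-0.1, -0.35, 3.4], "dr": [0.007, 0, 0]},
    {"gripper": 0, "delta_pos": [-0.1, -0.35, 3.4], "dr": [0.007, 0, 0]}
  ]
}}

```text
t: 17.07
ee_pos: [530.4, -31.7, 213.7]
orientation: [1.239, 1.193, -1.231]
ft_force: [0.2, -0.5, -1.5]
width: 42.0
```

{"name": "apply_moves", "arguments": {
  "increments": [
    {"gripper": 0, "delta_pos": [-0.1, -0.35, 3.4], "dr": [0.007, 0, 0]},
    {"gripper": 0, "delta_pos": [0, 0, 0], "dr": [0, 0, 0]},
    {"gripper": 0, "delta_pos": [0, 0, 0], "dr": [0, 0, 0]},
    {"gripper": 0, "delta_pos": [0, 0, 0], "dr": [0, 0, 0]},
    {"gripper": 0, "delta_pos": [0, 0, 0], "dr": [0, 0, 0]}
  ]
}}

```text
t: 17.48
ee_pos: [526.3, -63.4, 214.1]
orientation: [1.243, 1.191, -1.236]
ft_force: [0.1, 0.4, -1.0]
width: 41.9
```

{"name": "apply_moves", "arguments": {
  "increments": [
    {"gripper": 0, "delta_pos": [3.5, 0, 0], "dr": [0, 0, 0]},
    {"gripper": 0, "delta_pos": [3.8, 0, 0], "dr": [0, 0, 0]},
    {"gripper": 0, "delta_pos": [3.8, 0, 0], "dr": [0, 0, 0]},
    {"gripper": 0, "delta_pos": [3.4, 0, 0], "dr": [0, 0, 0]},
    {"gripper": 0, "delta_pos": [2.5, 0, 0], "dr": [0, 0, 0]}
  ]
}}

```text
t: 17.9
ee_pos: [525.5, -62.1, 41.4]
orientation: [1.241, 1.193, -1.237]
ft_force: [0.1, 0.5, -1.5]
width: 41.8
```

{"name": "apply_moves", "arguments": {
  "increments": [
    {"gripper": 0, "delta_pos": [0, 0, 0], "dr": [0, 0, 0]},
    {"gripper": 70, "delta_pos": [0, 0, 0], "dr": [0, 0, 0]},
    {"gripper": 70, "delta_pos": [0, 0, 0], "dr": [0, 0, 0]},
    {"gripper": 70, "delta_pos": [0, 0, 0], "dr": [0, 0, 0]},
    {"gripper": 70, "delta_pos": [0, 0, 0], "dr": [0, 0, 0]}
  ]
}}

```text
t: 18.32
ee_pos: [528.0, -63.8, 46.0]
orientation: [1.245, 1.187, -1.235]
ft_force: [0.7, -0.3, 0.2]
width: 61.2
```

{"name": "apply_moves", "arguments": {
  "increments": [
    {"gripper": 70, "delta_pos": [-3.5, 0, 0], "dr": [0, 0, 0]},
    {"gripper": 70, "delta_pos": [-4, 0, 0], "dr": [0, 0, 0]},
    {"gripper": 70, "delta_pos": [-4, 0, 0], "dr": [0, 0, 0]},
    {"gripper": 70, "delta_pos": [-4, 0, 0], "dr": [0, 0, 0]},
    {"gripper": 70, "delta_pos": [-3, 0, 0], "dr": [0, 0, 0]}
  ]
}}

```text
t: 18.73
ee_pos: [527.2, -64.6, 234.0]
orientation: [1.246, 1.186, -1.234]
ft_force: [1.1, -0.3, 0.1]
width: 61.7
```

```bash
python3 - <<'E'
from h import *
o=ctrl.get_obs();print(o['ee_pos'],o['qpos'],o['width'])
d=grab('scene'); save(d,'s5.png')
W=cloud(d)
path([([521,-290,215],yaw(-2.1),0,1),([521,-290,85],None,0,1)])
E
```

```text
[527.17070215 -64.56731653 233.9892224 ] [-0.14636801  0.27857092  1.8386009   0.00432032  1.0175564  -0.10622489] 61.66131317017428
[{"gripper": 0, "delta_pos": [0.39, 0.0, 3.75], "dr": [-0.001, 0.0, -0.003]}, {"gripper": 0, "delta_pos": [0.39, 0.0, 3.76], "dr": [-0.001, 0.0, -0.003]}, {"gripper": 0, "delta_pos": [0.4, 0.0, 3.75], "dr": [-0.001, 0.0, -0.003]}, {"gripper": 0, "delta_pos": [0.39, -0.01, 3.76], "dr": [-0.001, 0.0, -0.003]}, {"gripper": 0, "delta_pos": [0.39, -0.01, 3.75], "dr": [-0.001, 0.0, -0.003]}]
[{"gripper": 0, "delta_pos": [0.39, -0.01, 3.76], "dr": [-0.001, 0.0, -0.003]}, {"gripper": 0, "delta_pos": [0, 0, 0], "dr": [0, 0, 0]}, {"gripper": 0, "delta_pos": [3.25, 0.01, 0.01], "dr": [0.0, 0.0, 0.0]}, {"gripper": 0, "delta_pos": [3.25, 0.01, 0.0], "dr": [0.0, 0.0, 0.0]}, {"gripper": 0, "delta_pos": [3.25, 0.01, 0.01], "dr": [0.0, 0.0, 0.0]}]
[{"gripper": 0, "delta_pos": [3.25, 0.01, 0.0], "dr": [0.0, 0.0, 0.0]}, {"gripper": 0, "delta_pos": [0, 0, 0], "dr": [0, 0, 0]}, {"gripper": 0, "delta_pos": [0, 0, 0], "dr": [0, 0, 0]}, {"gripper": 0, "delta_pos": [0, 0, 0], "dr": [0, 0, 0]}, {"gripper": 0, "delta_pos": [0, 0, 0], "dr": [0, 0, 0]}]
end [ 521. -290.   85.] rows 15
```

View pics/s5.png

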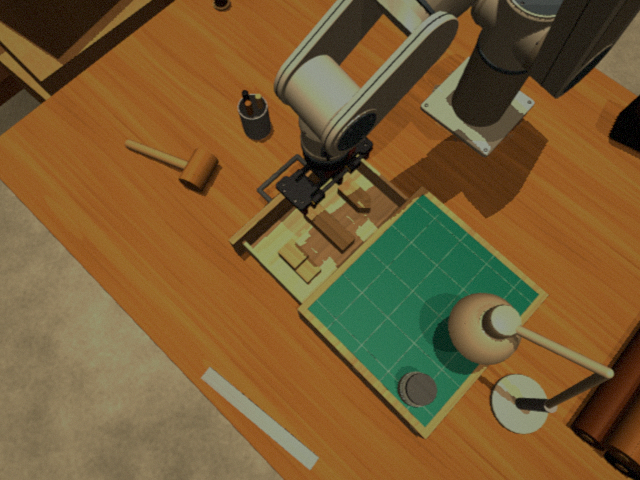

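All three offcuts lie separately in the drawer, around (300,260), (332,228) and (355,198), and the board is clear. Next I go in front of the handle with closed fingers and push.

{"name": "apply_moves", "arguments": {
  "increments": [
    {"gripper": 0, "delta_pos": [0.4, 0, 3.7], "dr": [0, 0, -0.003]},
    {"gripper": 0, "delta_pos": [0.4, 0, 3.7], "dr": [0, 0, -0.003]},
    {"gripper": 0, "delta_pos": [0.4, 0, 3.7], "dr": [0, 0, -0.003]},
    {"gripper": 0, "delta_pos": [0.4, 0, 3.7], "dr": [0, 0, -0.003]},
    {"gripper": 0, "delta_pos": [0.4, 0, 3.7], "dr": [0, 0, -0.003]}
  ]
}}

```text
t: 19.2
ee_pos: [518.2, -250.9, 209.7]
orientation: [1.237, 1.199, -1.247]
ft_force: [1.0, -0.3, -0.1]
width: 31.6
```

{"name": "apply_moves", "arguments": {
  "increments": [
    {"gripper": 0, "delta_pos": [0.4, 0, 3.4], "dr": [0, 0, 0]},
    {"gripper": 0, "delta_pos": [0, 0, 0], "dr": [0, 0, 0]},
    {"gripper": 0, "delta_pos": [0, 0, 0], "dr": [0, 0, 0]},
    {"gripper": 0, "delta_pos": [3, 0, 0], "dr": [0, 0, 0]},
    {"gripper": 0, "delta_pos": [3.5, 0, 0], "dr": [0, 0, 0]}
  ]
}}

```text
t: 19.62
ee_pos: [518.2, -283.1, 142.0]
orientation: [1.237, 1.194, -1.245]
ft_force: [0.2, -0.4, -0.8]
width: 0.9
```

{"name": "apply_moves", "arguments": {
  "increments": [
    {"gripper": 0, "delta_pos": [3.5, 0, 0], "dr": [0, 0, 0]},
    {"gripper": 0, "delta_pos": [2.8, 0, 0], "dr": [0, 0, 0]},
    {"gripper": 0, "delta_pos": [0, 0, 0], "dr": [0, 0, 0]},
    {"gripper": 0, "delta_pos": [0, 0, 0], "dr": [0, 0, 0]},
    {"gripper": 0, "delta_pos": [0, 0, 0], "dr": [0, 0, 0]}
  ]
}}

```text
t: 20.03
ee_pos: [516.3, -282.3, 78.2]
orientation: [1.236, 1.2, -1.247]
ft_force: [0.3, 0.3, 1.0]
width: 0.7
```

{"name": "apply_moves", "arguments": {
  "increments": [
    {"gripper": 0, "delta_pos": [0, 0, -2.5], "dr": [0, 0, 0]},
    {"gripper": 0, "delta_pos": [0, 0, -2], "dr": [0, 0, 0]},
    {"gripper": 0, "delta_pos": [0, 0, -1], "dr": [0, 0, 0]},
    {"gripper": 0, "delta_pos": [0, 0, -1.2], "dr": [0, 0, 0]},
    {"gripper": 0, "delta_pos": [0, 0, -1.5], "dr": [0, 0, 0]}
  ]
}}

```text
t: 20.45
ee_pos: [520.0, -201.2, 78.5]
orientation: [1.237, 1.197, -1.247]
ft_force: [0.2, -3.6, 2.2]
width: 0.5
```

{"name": "apply_moves", "arguments": {
  "increments": [
    {"gripper": 0, "delta_pos": [0, 0, -1.5], "dr": [0, 0, 0]},
    {"gripper": 0, "delta_pos": [0, 0, -1.5], "dr": [0, 0, 0]},
    {"gripper": 0, "delta_pos": [0, 0, -1.5], "dr": [0, 0, 0]},
    {"gripper": 0, "delta_pos": [0, 0, -1.5], "dr": [0, 0, 0]},
    {"gripper": 0, "delta_pos": [0, 0, -1.5], "dr": [0, 0, 0]}
  ]
}}

```text
t: 20.87
ee_pos: [522.8, -125.3, 78.0]
orientation: [1.237, 1.199, -1.247]
ft_force: [0.3, -4.0, 2.0]
width: 0.5
```

{"name": "apply_moves", "arguments": {
  "increments": [
    {"gripper": 0, "delta_pos": [0, 0, -1.5], "dr": [0, 0, 0]},
    {"gripper": 0, "delta_pos": [0, 0, -1.5], "dr": [0, 0, 0]},
    {"gripper": 0, "delta_pos": [0, 0, -1.5], "dr": [0, 0, 0]},
    {"gripper": 0, "delta_pos": [0, 0, -1.5], "dr": [0, 0, 0]},
    {"gripper": 0, "delta_pos": [0, 0, -1], "dr": [0, 0, 0]}
  ]
}}

```text
t: 21.28
ee_pos: [525.3, -54.6, 77.9]
orientation: [1.237, 1.2, -1.247]
ft_force: [-0.9, -1.2, 1.8]
width: 0.7
```

```bash
python3 - <<'E'
from h import *
o=ctrl.get_obs();print(o['ee_pos'],o['ft_force'])
d=grab('scene'); save(d,'s6.png'); W=cloud(d); x,y,z=W[...,0],W[...,1],W[...,2]
m=(x>360)&(x<700)&(z>106)&(z<118)&(y<60)&(y>-240)
yy=y[m]+ -0.037*(x[m]-528); print('panel',np.percentile(yy,[2,10,50,90,98]).round(1),m.sum())
E
```

```text
[525.33498173 -54.57454877  77.90703752] [-0.86771441 -1.21236216  1.77482028]
panel [-0.3  4.3 15.5 27.4 32.8] 1145
```

View pics/s6.png

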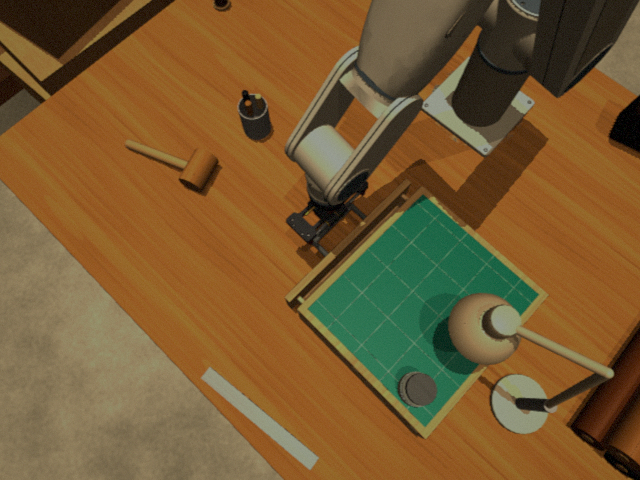

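The drawer is nearly in: a gap of about 20 mm remains between the panel at (290,298)-(405,185) and the cabinet front. I'm pushing on in small steps and watching the force.

{"name": "apply_moves", "arguments": {
  "increments": [
    {"gripper": 0, "delta_pos": [0, 0, -0.5], "dr": [0, 0, 0]},
    {"gripper": 0, "delta_pos": [0, 0, -0.5], "dr": [0, 0, 0]},
    {"gripper": 0, "delta_pos": [0, 0, -0.4], "dr": [0, 0, 0]},
    {"gripper": 0, "delta_pos": [0, 0, -0.3], "dr": [0, 0, 0]},
    {"gripper": 0, "delta_pos": [0, 0, -0.2], "dr": [0, 0, 0]}
  ]
}}

```text
t: 21.75
ee_pos: [525.7, -36.8, 77.2]
orientation: [1.237, 1.201, -1.248]
ft_force: [-0.3, -3.0, 1.5]
width: 0.8
```

{"name": "apply_moves", "arguments": {
  "increments": [
    {"gripper": 0, "delta_pos": [0, 0, -0.1], "dr": [0, 0, 0]},
    {"gripper": 0, "delta_pos": [0, 0, -0.1], "dr": [0, 0, 0]},
    {"gripper": 0, "delta_pos": [0, 0, -0.1], "dr": [0, 0, 0]},
    {"gripper": 0, "delta_pos": [0, 0, -0.1], "dr": [0, 0, 0]},
    {"gripper": 0, "delta_pos": [0, 0, 0], "dr": [0, 0, 0]}
  ]
}}

```text
t: 22.17
ee_pos: [525.7, -32.7, 77.1]
orientation: [1.237, 1.201, -1.248]
ft_force: [1.2, -1.5, 0.9]
width: 0.8
```

Not at the stop yet (only 1.5–3 N).

{"name": "apply_moves", "arguments": {
  "increments": [
    {"gripper": 0, "delta_pos": [0, 0, -0.15], "dr": [0, 0, 0]},
    {"gripper": 0, "delta_pos": [0, 0, -0.15], "dr": [0, 0, 0]},
    {"gripper": 0, "delta_pos": [0, 0, -0.15], "dr": [0, 0, 0]},
    {"gripper": 0, "delta_pos": [0, 0, -0.15], "dr": [0, 0, 0]},
    {"gripper": 0, "delta_pos": [0, 0, 0], "dr": [0, 0, 0]}
  ]
}}

```text
t: 22.58
ee_pos: [525.8, -30.4, 77.2]
orientation: [1.231, 1.199, -1.249]
ft_force: [-1.0, -27.3, 0.4]
width: 0.3
```

```bash
python3 - <<'E'
from h import *
for n in('scene',):
    d=grab(n); W=cloud(d); x,y,z=W[...,0],W[...,1],W[...,2]
    m=(x>360)&(x<700)&(z>106)&(z<118)&(y<60)&(y>-100)
    yy=y[m]+ -0.037*(x[m]-528); print('panel',np.percentile(yy,[2,10,50,90,98]).round(1),m.sum())
    m=(x>360)&(x<700)&(z>132)&(z<140)&(y<80); yy=y[m]-0.037*(x[m]-528); print('board front',np.percentile(yy,[1,5]))
E
```

```text
panel [23.  27.  37.6 48.1 52.5] 893
board front [-392.58852252   36.0616085 ]
```

The force jumped to 27 N with the TCP at y = -30.4 (shut predicted -30.5), so the drawer is at its stop. Backing off.

{"name": "apply_moves", "arguments": {
  "increments": [
    {"gripper": 0, "delta_pos": [0, 0, 1], "dr": [0, 0, 0]},
    {"gripper": 0, "delta_pos": [0, 0, 2], "dr": [0, 0, 0]},
    {"gripper": 0, "delta_pos": [0, 0, 3], "dr": [0, 0, 0]},
    {"gripper": 0, "delta_pos": [-2, 0, 3], "dr": [0, 0, 0]},
    {"gripper": 0, "delta_pos": [-3, 0, 3], "dr": [0, 0, 0]}
  ]
}}

```text
t: 23.05
ee_pos: [518.9, -146.4, 124.2]
orientation: [1.235, 1.208, -1.252]
ft_force: [0.9, 0.5, -1.3]
width: 0.6
```

{"name": "apply_moves", "arguments": {
  "increments": [
    {"gripper": 0, "delta_pos": [-3, 0, 2], "dr": [0, 0, 0]},
    {"gripper": 0, "delta_pos": [-3, 0, 1], "dr": [0, 0, 0]},
    {"gripper": 0, "delta_pos": [0, 0, 0], "dr": [0, 0, 0]},
    {"gripper": 0, "delta_pos": [0, 0, 0], "dr": [0, 0, 0]},
    {"gripper": 0, "delta_pos": [0, 0, 0], "dr": [0, 0, 0]}
  ]
}}

```text
t: 23.47
ee_pos: [520.2, -175.9, 185.3]
orientation: [1.237, 1.203, -1.249]
ft_force: [0.6, -0.2, -1.0]
width: 0.6
```

```bash
python3 - <<'E'
from h import *
o=ctrl.get_obs(); print(o['ee_pos'],o['ft_force'],abs(o['qvel']).max())
for n in('top','scene'):
    d=grab(n); save(d,n+'7.png'); W=cloud(d); x,y,z=W[...,0],W[...,1],W[...,2]
    m=(x>460)&(x<590)&(z>84)&(z<102)&(y<10)&(y>-80)
    b=W[m]; print(n,'bar',np.median(b[b[:,1]<b[:,1].min()+16],0) if m.any() else None)
E
```

```text
[ 520.24919098 -175.91853146  185.30502369] [ 0.59078424 -0.16837989 -0.99810252] 0.020349229112957536
top bar [526.07701259 -13.95460198  96.26413511]
scene bar [527.57068911 -12.32630685  95.33508438]
```

View pics/scene7.png

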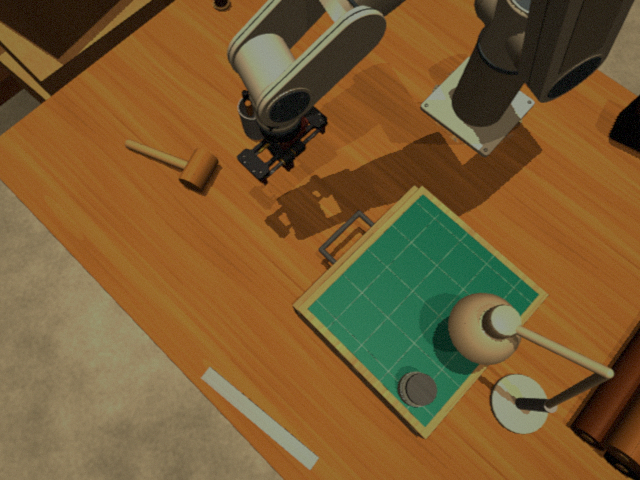

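The drawer is shut: its panel is flush against the cabinet front, and the bar is at y ≈ -13 mm (expected -14). The jar, mallet, tin and lamp look unmoved, and the gripper is clear of everything. Handing in.

```bash
python3 -c "
from workcell import ctrl
print(ctrl.close_job())"
```

```text
the job is handed in; nothing more can be done
None
```

I cleared the board and handed the job in at about 23.5 s of the 72 s allowed; it gives no verdict.

**What I did:**
- I gripped the handle and pulled the drawer out about 197 mm.
- I placed the stepped and pointed offcuts in the drawer with vertical grasps.
- I gripped the long batten by its free end with the hand tilted 40°, drew it out from under the lamp, regrasped it from above and placed it in the drawer.
- I pushed the handle in with closed fingers until the drawer met its stop, then backed off.

**Last checks:**
- **Drawer:** the push force rose to 27 N at the position predicted for a shut drawer. Afterwards the handle bar measured at y = -12 to -14 mm, against about -14 mm expected, so it should be shut well within 8 mm.
- **Offcuts:** the last picture before closing showed all three lying flat and apart in the drawer. They can't be seen with it shut.
- **Lamp, jar, mallet and tin:** they look unmoved in the final picture, though I judged this by eye and did not measure it. The force readings never suggested a knock.
- **Gripper:** it is clear of everything.

No check failed or disagreed.

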